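# Close the oil bottles and lean the washed boards up to dry

### The job

Closing time: first take the spice jar off the drip tray and stand it on the worktop right beside the pepper shaker; next put a cork stopper fully home in every oil bottle; only then lean each washed board from the rack on the drip tray to dry, side by side, square to the tray, the foot on the tray floor up against the front ledge and the upper part resting back on the rear panel. Spare stoppers stay in their block; leave everything upright and do not disturb the shaker, tin, garlic cup or tape. Bottles may get knocked a little while you work, so check at the end.

Things in the scene. Friction and masses are not known exactly. Their poses are not given: they have to be found in the camera images.
- drip_tray: Fixed steel drip tray, 74 x 370 mm (x, y). Origin on its underside; x level from front ledge to back panel (away from robot), z up. Floor z = 6 mm. Ledge: inner face x = -30, 8 thick, top z = 22. Panel: front face x = +20, 6 thick, top z = 106; both run y = -185 to 185 mm: room for three boards 120 mm apart. Foot at the ledge and resting on the panel's top, a board leans about 0.37 rad.
- rack: Fixed low wire draining rack, 120 x 170 mm, base plate 10 mm thick. Origin: middle of the underside. Three upright slots at y = -60, 0, +60 mm, each between wire hoops 73 mm high, 18 mm wide; a washed board may stand in each.
- stopper_block: Fixed light wooden block 36 x 170 x 45 mm with three square 24 mm holes at y = -65, 0, +65 mm in which the stoppers stand. Origin: middle of the underside, z up.
- spice_jar: Glass spice jar with a screw cap, 42 x 42 mm, 99 mm tall, left standing on the drip tray between ledge and panel. Origin: middle of its underside, z up; about 42 mm wide all the way up.
- pepper_shaker: Round pepper shaker, 44 mm across, 90 mm tall, standing left of the oil bottles. Origin: middle of its underside. It stays where it is.
- small_tin: Bystander: small food tin, 57 mm across, 72 mm tall. Origin: middle of its underside. Leave alone.
- garlic_cup: Bystander: lidded cup, 66 mm across, 60 mm tall. Origin: middle of its underside. Leave alone.
- tape_roll: Bystander: roll of tape lying flat, 104 mm across, 25 mm high. Origin: middle of its underside. Leave alone.
- board_1: Washed wooden serving board, 100 mm wide, 180 high, 12 thick, 0.2 kg, standing on a short edge in the rack (may be absent). Origin: middle of its lower edge; x through the thickness, y across the width, z up the board. Pinch it across the thickness near its top edge from above.
- bottle_1: Squat blue ceramic oil bottle, loose, 0.5 kg (may be absent): 68 mm across up to z = 46 mm, round neck 35 mm across, mouth at z = 95 mm, bore 26 mm across and 30 mm deep. Origin: middle of its underside, z up.
- stopper_1: Tapered cork stopper, 52 mm tall: plug 22 mm long, 21.6 mm across tapering down to 16; above it a round head 31 mm across, 30 mm high. Origin: middle of the plug's small end, z up. It stands plug down in the block, the head on the block's top. Fully home in a bottle the head rests on the mouth (origin 73 mm above the bottle's).
- board_2: Washed wooden serving board, 100 mm wide, 180 high, 12 thick, 0.2 kg, standing on a short edge in the rack (may be absent). Origin: middle of its lower edge; x through the thickness, y across the width, z up the board. Pinch it across the thickness near its top edge from above.
- bottle_2: Squat blue ceramic oil bottle, loose, 0.5 kg (may be absent): 68 mm across up to z = 46 mm, round neck 35 mm across, mouth at z = 95 mm, bore 26 mm across and 30 mm deep. Origin: middle of its underside, z up.
- stopper_2: Tapered cork stopper, 52 mm tall: plug 22 mm long, 21.6 mm across tapering down to 16; above it a round head 31 mm across, 30 mm high. Origin: middle of the plug's small end, z up. It stands plug down in the block, the head on the block's top. Fully home in a bottle the head rests on the mouth (origin 73 mm above the bottle's).
- board_3: Washed wooden serving board, 100 mm wide, 180 high, 12 thick, 0.2 kg, standing on a short edge in the rack (may be absent). Origin: middle of its lower edge; x through the thickness, y across the width, z up the board. Pinch it across the thickness near its top edge from above.
- bottle_3: Squat blue ceramic oil bottle, loose, 0.5 kg (may be absent): 68 mm across up to z = 46 mm, round neck 35 mm across, mouth at z = 95 mm, bore 26 mm across and 30 mm deep. Origin: middle of its underside, z up.
- stopper_3: Tapered cork stopper, 52 mm tall: plug 22 mm long, 21.6 mm across tapering down to 16; above it a round head 31 mm across, 30 mm high. Origin: middle of the plug's small end, z up. It stands plug down in the block, the head on the block's top. Fully home in a bottle the head rests on the mouth (origin 73 mm above the bottle's).
Things that resemble listed ones, but are neither listed nor needed, are in the scene too. Leave any grey look-alike of the stopper_1 alone.

How it is judged:
On the way, in this order (a step that is already met when the one before it is completed fails the run):
1. the spice jar stands on the worktop beside the pepper shaker, the stoppers still in the block (horizontal distance between spice_jar and pepper_shaker below 0.15 m and height (world z) of spice_jar below 0.01 m and angle between spice_jar's own z axis and vertical below 0.15 rad and linear speed of spice_jar below 0.03 m/s and height (world z) of each of stopper_1, stopper_2, stopper_3 below 0.04 m), for 0.2 s.
2. every oil bottle has a stopper fully home, the boards still in the rack (((horizontal distance between stopper_1 and bottle_1 below 0.007 m and z of stopper_1 in the frame of bottle_1 between 0.066 and 0.08 m and angle between the z axis of stopper_1 and the z axis of bottle_1, either way round below 0.2 rad) or (horizontal distance between stopper_2 and bottle_1 below 0.007 m and z of stopper_2 in the frame of bottle_1 between 0.066 and 0.08 m and angle between the z axis of stopper_2 and the z axis of bottle_1, either way round below 0.2 rad) or (horizontal distance between stopper_3 and bottle_1 below 0.007 m and z of stopper_3 in the frame of bottle_1 between 0.066 and 0.08 m and angle between the z axis of stopper_3 and the z axis of bottle_1, either way round below 0.2 rad)) and angle between each of bottle_1, bottle_2, bottle_3's own z axis and vertical below 0.15 rad and linear speed of each of bottle_1, bottle_2, bottle_3 below 0.03 m/s and ((horizontal distance between stopper_1 and bottle_2 below 0.007 m and z of stopper_1 in the frame of bottle_2 between 0.066 and 0.08 m and angle between the z axis of stopper_1 and the z axis of bottle_2, either way round below 0.2 rad) or (horizontal distance between stopper_2 and bottle_2 below 0.007 m and z of stopper_2 in the frame of bottle_2 between 0.066 and 0.08 m and angle between the z axis of stopper_2 and the z axis of bottle_2, either way round below 0.2 rad) or (horizontal distance between stopper_3 and bottle_2 below 0.007 m and z of stopper_3 in the frame of bottle_2 between 0.066 and 0.08 m and angle between the z axis of stopper_3 and the z axis of bottle_2, either way round below 0.2 rad)) and ((horizontal distance between stopper_1 and bottle_3 below 0.007 m and z of stopper_1 in the frame of bottle_3 between 0.066 and 0.08 m and angle between the z axis of stopper_1 and the z axis of bottle_3, either way round below 0.2 rad) or (horizontal distance between stopper_2 and bottle_3 below 0.007 m and z of stopper_2 in the frame of bottle_3 between 0.066 and 0.08 m and angle between the z axis of stopper_2 and the z axis of bottle_3, either way round below 0.2 rad) or (horizontal distance between stopper_3 and bottle_3 below 0.007 m and z of stopper_3 in the frame of bottle_3 between 0.066 and 0.08 m and angle between the z axis of stopper_3 and the z axis of bottle_3, either way round below 0.2 rad)) and horizontal distance between each of board_1, board_2, board_3 and rack below 0.12 m), for 0.2 s.
3. every washed board leans on the tray (x of board_1 in the frame of drip_tray between -0.034 and -0.012 m and z of each of board_1, board_2, board_3 in the frame of drip_tray below 0.016 m and y of board_1 in the frame of drip_tray between -0.15 and 0.15 m and angle between board_1's own z axis and vertical between 0.24 and 0.48 rad and angle between the y axis of each of board_1, board_2, board_3 and the y axis of drip_tray, either way round below 0.15 rad and linear speed of each of board_1, board_2, board_3 below 0.03 m/s and angular speed of each of board_1, board_2, board_3 below 0.2 rad/s and x of board_2 in the frame of drip_tray between -0.034 and -0.012 m and y of board_2 in the frame of drip_tray between -0.15 and 0.15 m and angle between board_2's own z axis and vertical between 0.24 and 0.48 rad and x of board_3 in the frame of drip_tray between -0.034 and -0.012 m and y of board_3 in the frame of drip_tray between -0.15 and 0.15 m and angle between board_3's own z axis and vertical between 0.24 and 0.48 rad), for 0.2 s.
At the end, for the whole second after the job is handed in: Jar upright on the worktop within 15 cm of the shaker (centres); each bottle upright, a stopper home within 7 mm, straight within 0.2 rad; each board: foot on the tray floor within 10 mm of the ledge, leaning 0.24 to 0.48 rad, square within 0.15 rad, middle within 150 mm of the tray's; all at rest (all of step 3 and horizontal distance between spice_jar and pepper_shaker below 0.15 m and height (world z) of spice_jar below 0.01 m and angle between each of spice_jar, bottle_1, bottle_2, bottle_3's own z axis and vertical below 0.15 rad and linear speed of each of spice_jar, bottle_1, bottle_2, bottle_3 below 0.03 m/s and ((horizontal distance between stopper_1 and bottle_1 below 0.007 m and z of stopper_1 in the frame of bottle_1 between 0.066 and 0.08 m and angle between the z axis of stopper_1 and the z axis of bottle_1, either way round below 0.2 rad) or (horizontal distance between stopper_2 and bottle_1 below 0.007 m and z of stopper_2 in the frame of bottle_1 between 0.066 and 0.08 m and angle between the z axis of stopper_2 and the z axis of bottle_1, either way round below 0.2 rad) or (horizontal distance between stopper_3 and bottle_1 below 0.007 m and z of stopper_3 in the frame of bottle_1 between 0.066 and 0.08 m and angle between the z axis of stopper_3 and the z axis of bottle_1, either way round below 0.2 rad)) and ((horizontal distance between stopper_1 and bottle_2 below 0.007 m and z of stopper_1 in the frame of bottle_2 between 0.066 and 0.08 m and angle between the z axis of stopper_1 and the z axis of bottle_2, either way round below 0.2 rad) or (horizontal distance between stopper_2 and bottle_2 below 0.007 m and z of stopper_2 in the frame of bottle_2 between 0.066 and 0.08 m and angle between the z axis of stopper_2 and the z axis of bottle_2, either way round below 0.2 rad) or (horizontal distance between stopper_3 and bottle_2 below 0.007 m and z of stopper_3 in the frame of bottle_2 between 0.066 and 0.08 m and angle between the z axis of stopper_3 and the z axis of bottle_2, either way round below 0.2 rad)) and ((horizontal distance between stopper_1 and bottle_3 below 0.007 m and z of stopper_1 in the frame of bottle_3 between 0.066 and 0.08 m and angle between the z axis of stopper_1 and the z axis of bottle_3, either way round below 0.2 rad) or (horizontal distance between stopper_2 and bottle_3 below 0.007 m and z of stopper_2 in the frame of bottle_3 between 0.066 and 0.08 m and angle between the z axis of stopper_2 and the z axis of bottle_3, either way round below 0.2 rad) or (horizontal distance between stopper_3 and bottle_3 below 0.007 m and z of stopper_3 in the frame of bottle_3 between 0.066 and 0.08 m and angle between the z axis of stopper_3 and the z axis of bottle_3, either way round below 0.2 rad))); the robot touches nothing.
It fails at once if a bystander (shaker, tin, garlic cup or tape) moved more than 4 cm (distance of any of pepper_shaker, small_tin, garlic_cup, tape_roll from where it was at the start of the episode above 0.04 m).
Of board_1, board_2, board_3 only 2 to 3 are there at a start; the rules pass over those that are not, and their reading is None.
Of bottle_1, bottle_2, bottle_3 only 2 to 3 are there at a start; the rules pass over those that are not, and their reading is None.
At some moment in a run one of bottle_1, bottle_2, bottle_3 may be knocked a few centimetres aside while the robot is not near it.
It also fails if it takes over 210 s, if anything falls off the work surface, if the arm or the gripper's body presses on something with over 40 N, if the wrist force passes 120 N, or if a joint passes its speed limit or range.

### The arm

A 6-joint arm with a two-finger parallel gripper is mounted at the origin on a cart in front of the work surface, level with it; the furniture and walls round the work are solid. World frame = base frame: x ahead of the robot, y to its left, z up, the work surface at z = 0. Lengths are in m, angles in rad, forces in N, time in s.
With the tool pointing down it reaches from about 0.25 to 0.775 m from the base axis. Payload 4 kg.
Tool frame: the origin (TCP) lies midway between the tips of the shut fingers; the grasp point (between the pads) lies 19 mm behind it; z points along the fingers, y is the line along which they close (so a half turn about z gives the same grasp; the last joint's range is limited). The gripper opens to 94 mm and grips with 3 to 60 N. Pads are 16 mm wide; open, the fingers measure 119 mm over their backs; the gripper's body (75 mm by 177 mm) begins 78 mm behind the grasp point.
Start: joints at [1.144, 0.087, 1.371, -0, 1.684, -0.103], TCP at [0.175, 0.521, 0.169] pointing down, gripper open.
Joint ranges: [-3.1, 3.1], [-0.76, 2.03], [0.27, 2.55], [-1.08, 4.22], [0.17, 2.65], [-2.57, 2.57]. Speed limits (rad/s): [2.79, 2.79, 3.14, 3.14, 3.14, 3.14].

### API

Orientations are given as a unit quaternion [x, y, z, w].
In Python, from workcell import monitor, vision, r gives the robot as it stands.
- The arm moves only by the tool jog_arm, never from a script. Its argument "deltas" is a list of rows, each a list of 6 numbers: the shift along the tool's x, y, z normalised to -1 to 1, where 1 is 20 cm, then the turn, a rotation vector about the tool's x, y, z normalised to -1 to 1, where 1 is 2 rad. In form: [[x, y, z, wx, wy, wz], ...]. A call has 1 to 12 rows; each row shifts and turns the commanded pose from where the row before left it, along the tool's axes as they then stand; what a row does not reach is not made up. A row lasts 1/10 s, in which the tool goes at most 50 mm and 8.59 degrees, less where a joint would pass 70% of its speed; a pose out of reach is approached as far as the arm can. A call with a number of a shift or a turn outside -1 to 1 is refused whole. A call with a gripper value outside its range is refused whole. "grip" is the opening, from -1 (shut) to 1 (fully open), set as the call begins (left out, the last holds). The fingers move at their own pace and stop on an object; "grip_force" is the grip in N (left out, the last holds). Time passes only in rows, so rows that do not move let the fingers close. It gives the time, the measured TCP pose, the force, the opening and the grip force at its end, in the units of the state.
- monitor.observe(): the state, without advancing time (a new reading comes with each control period).
- vision.snapshot(name): name is "scene" or "top" or "wrist"; returns a dict with "frame" (420x560x3 uint8, red, green, blue), "range_z" (420x560 float32, m along the optical axis (not along the pixel's ray), 0 where there is no reading), "fx", "fy", "cx", "cy" (pixels), "world_from_camera" (4x4, takes a point from camera to world coordinates). Camera axes: x right, y up, looking along -z (the intrinsics and any distortion apply to the point x, -y, -z); pixel columns grow to the right and rows downward; lengths in m; the calibration is good to about 2 mm. A picture is of the moment at which its call begins.
- r.finish_job(): hands the job in; it is judged then, once.
The state is a dict: "clock": time; "q": joint angles; "qd": joint speeds; "effort": joint torques, N m; "tool_pos": TCP position; "tool_rot": TCP orientation; "force": force on the tool from outside, world axes, zero at the start; "torque": the same for the moment, N m; "grip_width": opening from 0.0 (shut) to 1.0 (fully open); "gripper_force": force on a finger pad.
Only numpy, scipy, OpenCV 4.12 (cv2) and the standard library are available. Lean on these libraries where they do the work, as an engineer would, in place of code of your own. Each camera call takes 0.05 s, during which the arm holds its last target. There are 200 camera calls.

## Working session

There is one attempt and no reset: what is moved stays moved. The work goes in short steps, Python scripts to look and compute and a tool call to move; the robot and the scene stay as the last step left them, time stands still between calls to the robot, and variables do not carry over. Pictures are saved under pics/ and viewed, at most 14 in all, crops included, and the job is handed in when it is done.

Besides the shell and the picture viewer there is one more tool, called after "Emit:" as name(argument=value, ...) on one line, values as JSON. jog_arm: Moves the arm, as the interface text tells. Its arguments: {"type":"object","properties":{"deltas":{"type":"array","items":{"type":"array","items":{"type":"number","minimum":-1,"maximum":1}}},"grip":{"type":"number"},"grip_force":{"type":"number"}},"required":["deltas"]}

```bash
mkdir -p pics; cat > h.py <<'E'
import numpy as np, cv2
from workcell import monitor, vision, r
def snap(name, png=None):
    s=vision.snapshot(name)
    if png: cv2.imwrite('pics/'+png, s['frame'][:,:,::-1])
    return s
def pts(s):
    z=s['range_z']; h,w=z.shape
    u,v=np.meshgrid(np.arange(w),np.arange(h))
    P=np.stack([(u-s['cx'])/s['fx']*z, -(v-s['cy'])/s['fy']*z, -z, np.ones_like(z)],-1)
    W=P@np.array(s['world_from_camera']).T
    W=W[...,:3]; W[z==0]=np.nan
    return W
E
python3 - <<'E'
from h import *
print(monitor.observe())
for n in ('top','scene'):
    s=snap(n,n+'0.png'); W=pts(s); np.save(n+'.npy',W); np.save(n+'f.npy',s['frame'])
    print(n,s['fx'],np.round(s['world_from_camera'],3).tolist(), {k:v for k,v in s.items() if k not in('frame','range_z','world_from_camera')})
E
```

```text
{'clock': 0.0, 'q': array([ 1.14387195e+00,  8.79740615e-02,  1.37223313e+00, -1.64014553e-05,
        1.68359625e+00, -1.03112405e-01]), 'qd': array([ 0.00042977, -0.00112867, -0.00137656,  0.00075358,  0.00058166,
       -0.00141137]), 'effort': array([-7.74532327e-04, -3.40179062e+01, -3.02426541e+01,  7.15816137e-02,
        3.30827152e-02, -1.63471327e-04]), 'tool_pos': array([0.17475811, 0.52084062, 0.16800457]), 'tool_rot': array([ 1.61200360e-01,  9.86921082e-01, -1.06893590e-03, -2.81667221e-04]), 'force': array([-0.31311366,  0.02345621, -0.18485543]), 'torque': array([ 0.03645145,  0.06543192, -0.04402127]), 'gripper_force': 0.0, 'grip_width': 0.9988942269303273}
top 515.5847397191457 [[-0.016, 0.988, -0.152, 0.369], [-1.0, -0.016, -0.002, 0.139], [-0.005, 0.152, 0.988, 1.322], [0.0, 0.0, 0.0, 1.0]] {'fx': 515.5847397191457, 'fy': 515.5847397191457, 'cx': 274.41916097249776, 'cy': 216.12143892334925}
scene 499.60250787395046 [[-0.844, 0.288, -0.452, -0.028], [-0.536, -0.468, 0.703, 1.043], [-0.009, 0.836, 0.549, 0.758], [0.0, 0.0, 0.0, 1.0]] {'fx': 499.60250787395046, 'fy': 499.60250787395046, 'cx': 277.37686676800746, 'cy': 207.066519529502}
```

View pics/top0.png

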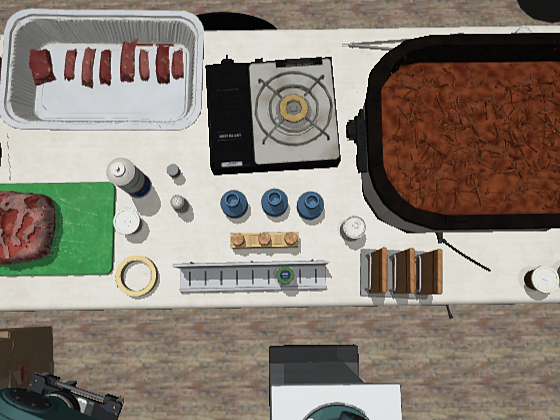

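View pics/scene0.png

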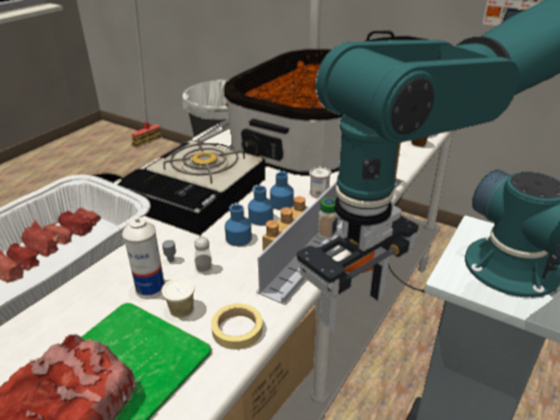

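```bash
cat > m.py <<'E'
from h import *
W=np.load('top.npy'); f=np.load('topf.npy')
hsv=cv2.cvtColor(f,cv2.COLOR_RGB2HSV); H,S,V=cv2.split(hsv)
def comps(mask,lab,mn=25):
    n,L,st,c=cv2.connectedComponentsWithStats(mask.astype(np.uint8))
    for i in range(1,n):
        if st[i,4]<mn: continue
        P=W[L==i]; 
        zt=np.nanpercentile(P[:,2],97); T=P[P[:,2]>zt-.006]
        a=cv2.minAreaRect((T[:,:2]*1000).astype(np.float32))
        print(lab,'px',np.round(c[i]),'ztop %.3f'%zt,'rect c',np.round(a[0],1),'sz',np.round(a[1],1),'ang %.1f'%a[2],'mean',np.round(np.nanmean(T,0)*1000))
roi=np.zeros(H.shape,bool); roi[160:300,110:450]=1
comps(roi&(H>95)&(H<125)&(S>110)&(W[...,2]>.03),'blue')
comps(roi&(H>5)&(H<25)&(S>110)&(W[...,2]>.06)&(W[...,0]<.4)&(W[...,1]>0),'cork')
comps(roi&(H>3)&(H<25)&(S>90)&(W[...,2]>.12),'board')
comps(roi&(W[...,2]>.03)&(W[...,1]>.3),'left')
comps(roi&(W[...,2]>.05)&(W[...,1]<.02)&(W[...,0]>.27)&(np.arange(560)[None]<380),'tin')
comps(roi&(W[...,2]>.095)&(W[...,2]<.12)&(W[...,0]<.3)&(W[...,1]>.05),'panel/jar')
comps(roi&(W[...,2]>.015)&(W[...,2]<.03)&(W[...,0]<.3)&(W[...,1]>.05),'ledge/tape')
comps(roi&(W[...,2]>.038)&(W[...,2]<.055)&(W[...,0]>.22)&(W[...,0]<.34)&(W[...,1]>.05),'block')
# table height check
print(np.nanmedian(W[230:245,330:340,2]), np.nanmedian(W[245:255,140:170,2]))
E
python3 m.py
```

```text
blue px [142. 188.] ztop 0.061 rect c [647.  473.7] sz [14.4 51.9] ang 63.8 mean [643. 474.  58.]
blue px [274. 202.] ztop 0.095 rect c [601.9 142.1] sz [32.6 34.2] ang 64.1 mean [603. 142.  94.]
blue px [234. 204.] ztop 0.096 rect c [600.  245.3] sz [32.  32.8] ang 89.9 mean [601. 245.  94.]
blue px [310. 205.] ztop 0.096 rect c [594.1  51.6] sz [31.7 32.9] ang 88.1 mean [594.  52.  95.]
blue px [284. 274.] ztop 0.108 rect c [416.8 120.4] sz [21.2 16.5] ang 89.3 mean [418. 121. 105.]
board px [421. 186.] ztop 0.225 rect c [ 558.8 -147.9] sz [190.6  66.2] ang 49.5 mean [ 540. -161.  224.]
board px [378. 184.] ztop 0.228 rect c [601.4 -88.2] sz [62.7 20.2] ang 12.4 mean [609. -86. 224.]
board px [381. 270.] ztop 0.193 rect c [420.1 -95.5] sz [10.3 96. ] ang 87.1 mean [419. -96. 190.]
board px [408. 270.] ztop 0.193 rect c [ 419.1 -156.4] sz [11.6 96.2] ang 87.0 mean [ 419. -157.  190.]
board px [435. 272.] ztop 0.192 rect c [ 416.  -215.5] sz [11.  96.3] ang 86.4 mean [ 415. -216.  189.]
left px [128. 177.] ztop 0.183 rect c [657.1 496.7] sz [30.8 30. ] ang 5.2 mean [657. 497. 181.]
left px [173. 170.] ztop 0.055 rect c [686.2 398.4] sz [27.2 28.3] ang 0.4 mean [687. 399.  51.]
left px [179. 204.] ztop 0.090 rect c [599.4 379.5] sz [24.6 25.7] ang 44.4 mean [599. 379.  87.]
left px [127. 221.] ztop 0.064 rect c [556.  510.3] sz [63.9 64. ] ang 48.7 mean [557. 509.  61.]
left px [191. 266.] ztop 0.109 rect c [442.5 342.3] sz [84.1  5.1] ang 89.1 mean [442. 341. 106.]
tin px [331. 162.] ztop 0.084 rect c [696.6  -1.5] sz [ 3.8 42.5] ang 2.6 mean [696.  -2.  82.]
tin px [371. 180.] ztop 0.227 rect c [621.9 -77. ] sz [22.  73.2] ang 87.8 mean [632. -81. 224.]
tin px [354. 227.] ztop 0.075 rect c [530.8 -52.2] sz [54.1 54.8] ang 88.9 mean [532. -53.  71.]
tin px [374. 272.] ztop 0.163 rect c [420.  -90.3] sz [ 1.6 90.8] ang 87.8 mean [420. -90. 162.]
-0.00010893967237568525 -0.0010009952585496862
```

```bash
python3 -c "
import cv2
a=cv2.imread('pics/top0.png')[155:305,110:450]
cv2.imwrite('pics/crop1.png',cv2.resize(a,None,fx=2.35,fy=2.35,interpolation=cv2.INTER_CUBIC))"
```

```text
(no output)
```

View pics/crop1.png

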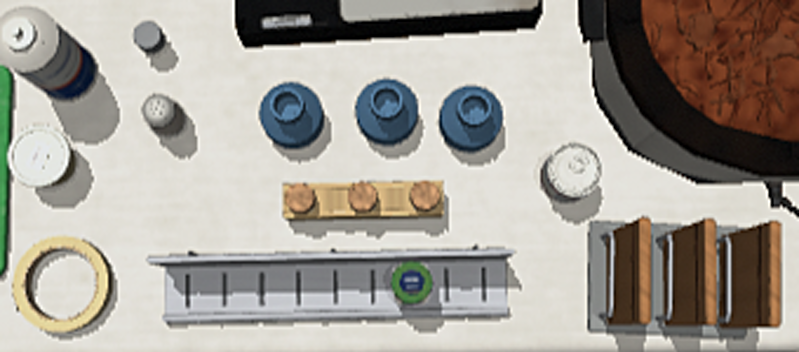

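```bash
cat >> m.py <<'E'
print('----')
X,Y,Z=W[...,0],W[...,1],W[...,2]
comps(roi&(Z>.066)&(X>.47)&(X<.56)&(Y>.06)&(Y<.3),'cork')
comps(roi&(Z>.035)&(Z<.055)&(X>.46)&(X<.56)&(Y>.02)&(Y<.3),'block',10)
comps(roi&(Z>.06)&(X>.37)&(X<.436)&(Y>.06)&(Y<.2),'jar')
comps(roi&(Z>.090)&(X>.432)&(X<.46)&(Y>-.06)&(Y<.4),'panel')
comps(roi&(Z>.012)&(Z<.03)&(X>.35)&(X<.4)&(Y>-.06)&(Y<.385),'ledge')
comps(roi&(Z>.003)&(Z<.011)&(X>.35)&(X<.44)&(Y>-.06)&(Y<.385),'floor')
comps(roi&(Z>.06)&(Z<.1)&(X>.35)&(X<.5)&(Y<-.06),'rackhoop')
comps(roi&(Z>.005)&(Z<.014)&(X>.33)&(X<.5)&(Y<-.06),'rackbase')
E
python3 m.py | sed -n '/----/,$p'
```

```text
----
cork px [237. 239.] ztop 0.079 rect c [505.7 233.8] sz [28.4 28.1] ang 26.3 mean [506. 234.  76.]
cork px [264. 238.] ztop 0.078 rect c [505.8 168.2] sz [27.1 29.3] ang 1.0 mean [506. 169.  76.]
cork px [290. 238.] ztop 0.078 rect c [506.  103.7] sz [26.8 29.3] ang 88.6 mean [507. 104.  75.]
block px [264. 240.] ztop 0.050 rect c [506.2 168.8] sz [ 36.  169.8] ang 0.3 mean [505. 169.  46.]
jar px [285. 276.] ztop 0.108 rect c [415.7 119.2] sz [37.6 37.5] ang 88.9 mean [416. 120. 105.]
panel px [250. 264.] ztop 0.110 rect c [443.3 200.9] sz [  6.  366.9] ang 0.4 mean [443. 197. 106.]
ledge px [252. 289.] ztop 0.026 rect c [386.3 198.5] sz [  8.  364.9] ang 0.3 mean [386. 195.  23.]
floor px [250. 277.] ztop 0.010 rect c [415.5 198.8] sz [ 49.9 371.7] ang 0.3 mean [415. 207.   7.]
rackhoop px [372. 273.] ztop 0.099 rect c [419.7 -91.1] sz [ 0.7 93.9] ang 87.4 mean [413. -91.  98.]
rackhoop px [397. 273.] ztop 0.098 rect c [ 416.6 -151.4] sz [ 3.1 94.2] ang 89.1 mean [ 418. -152.   96.]
rackhoop px [422. 274.] ztop 0.098 rect c [ 414.5 -211.6] sz [ 2.8 96.6] ang 86.6 mean [ 409. -211.   96.]
rackbase px [381. 278.] ztop 0.014 rect c [ 418.1 -156.9] sz [169.5 119.3] ang 86.2 mean [ 408. -126.   10.]
rackbase px [419. 253.] ztop 0.013 rect c [ 468.2 -227.6] sz [28.7  8.1] ang 89.3 mean [ 469. -224.   10.]
rackbase px [415. 274.] ztop 0.014 rect c [ 416.7 -211.4] sz [ 3.8 75.6] ang 85.4 mean [ 419. -211.   11.]
```

Emit:
jog_arm(deltas=[[0, 0, -0.06, 0, 0, -0.054], [0, 0, -0.06, 0, 0, -0.054], [0, 0, -0.06, 0, 0, -0.054], [-0.12, -0.2, 0, 0, 0, 0], [-0.12, -0.2, 0, 0, 0, 0], [-0.12, -0.2, 0, 0, 0, 0], [-0.12, -0.2, 0, 0, 0, 0], [-0.12, -0.2, 0, 0, 0, 0], [-0.12, -0.2, 0, 0, 0, 0], [-0.12, -0.2, 0, 0, 0, 0], [-0.12, -0.2, 0, 0, 0, 0], [-0.12, -0.2, 0, 0, 0, 0]], grip=1)

```text
clock: 1.3
tool_pos: [0.3914, 0.1597, 0.2049]
tool_rot: [-0.0, 1.0, 0.0, -0.0]
force: [0.4, 1.0, 0.2]
grip_width: 0.997
gripper_force: 0.0
```

Emit:
jog_arm(deltas=[[-0.12, -0.2, 0, 0, 0, 0], [0, 0, 0, 0, 0, 0], [0, 0, 0, 0, 0, 0]])

```text
clock: 1.6
tool_pos: [0.415, 0.1208, 0.2046]
tool_rot: [0.001, 1.0, 0.0, -0.001]
force: [-0.3, -0.6, 0.8]
grip_width: 0.999
gripper_force: 0.0
```

Emit:
jog_arm(deltas=[[0, 0, 0.2, 0, 0, 0], [0, 0, 0.2, 0, 0, 0], [0, 0, 0.2, 0, 0, 0], [0, 0, 0.1, 0, 0, 0], [0, 0, 0.07, 0, 0, 0], [0, 0, 0, 0, 0, 0]])

```text
clock: 2.2
tool_pos: [0.4121, 0.1229, 0.0487]
tool_rot: [-0.002, 1.0, -0.0, -0.003]
force: [-0.7, 0.7, 0.9]
grip_width: 0.996
gripper_force: 0.0
```

Emit:
jog_arm(deltas=[[0, 0, 0, 0, 0, 0], [0, 0, 0, 0, 0, 0], [0, 0, 0, 0, 0, 0], [0, 0, 0, 0, 0, 0], [0, 0, 0, 0, 0, 0], [0, 0, 0, 0, 0, 0], [0, 0, 0, 0, 0, 0], [0, 0, 0, 0, 0, 0]], grip=-1, grip_force=25)

```text
clock: 3.0
tool_pos: [0.4152, 0.1215, 0.0512]
tool_rot: [-0.0, 1.0, 0.0, 0.0]
force: [0.4, -0.3, 1.5]
grip_width: 0.433
gripper_force: 25.0
```

Emit:
jog_arm(deltas=[[0, 0, -0.1, 0, 0, 0], [0, 0, -0.2, 0, 0, 0], [0, 0, -0.2, 0, 0, 0], [0, 0, -0.2, 0, 0, 0], [0, 0, -0.1, 0, 0, 0], [0, 0, 0, 0, 0, 0]])

```text
clock: 3.6
tool_pos: [0.417, 0.1218, 0.2147]
tool_rot: [-0.0, 1.0, 0.001, 0.004]
force: [-0.0, -0.4, -1.5]
grip_width: 0.432
gripper_force: 25.0
```

Emit:
jog_arm(deltas=[[-0.07, 0.18, 0, 0, 0, 0], [-0.07, 0.18, 0, 0, 0, 0], [-0.07, 0.18, 0, 0, 0, 0], [-0.07, 0.18, 0, 0, 0, 0], [-0.07, 0.18, 0, 0, 0, 0], [-0.07, 0.18, 0, 0, 0, 0], [-0.07, 0.18, 0, 0, 0, 0], [0, 0, 0.1, 0, 0, 0], [0, 0, 0.2, 0, 0, 0], [0, 0, 0.2, 0, 0, 0], [0, 0, 0.2, 0, 0, 0], [0, 0, 0.1, 0, 0, 0]])

```text
clock: 4.8
tool_pos: [0.5089, 0.371, 0.0436]
tool_rot: [-0.0, 1.0, -0.003, -0.005]
force: [-4.7, -4.3, 34.1]
grip_width: 0.432
gripper_force: 25.0
```

Emit:
jog_arm(deltas=[[0, 0, 0.02, 0, 0, 0], [0, 0, 0, 0, 0, 0], [0, 0, 0, 0, 0, 0]])

```text
clock: 5.1
tool_pos: [0.512, 0.3729, 0.0452]
tool_rot: [-0.0, 1.0, -0.001, -0.001]
force: [0.5, -0.2, -0.6]
grip_width: 0.432
gripper_force: 25.0
```

Emit:
jog_arm(deltas=[[0, 0, 0, 0, 0, 0], [0, 0, 0, 0, 0, 0], [0, 0, 0, 0, 0, 0], [0, 0, -0.1, 0, 0, 0], [0, 0, -0.2, 0, 0, 0], [0, 0, -0.2, 0, 0, 0], [0, 0, -0.2, 0, 0, 0], [0, 0, 0, 0, 0, 0]], grip=0.5)

```text
clock: 5.9
tool_pos: [0.5161, 0.3754, 0.1962]
tool_rot: [-0.0, 1.0, 0.004, 0.006]
force: [-0.5, 1.2, 1.8]
grip_width: 0.748
gripper_force: 0.0
```

Emit:
jog_arm(deltas=[[0.03, -0.18, 0, 0, 0, 0], [0, -0.18, 0, 0, 0, 0], [0, -0.18, 0, 0, 0, 0], [0, -0.155, 0, 0, 0, 0], [0, 0, 0, 0, 0, 0], [0, 0, 0, 0, 0, 0]], grip=0.17)

```text
clock: 6.5
tool_pos: [0.507, 0.2343, 0.187]
tool_rot: [0.001, 1.0, 0.0, -0.0]
force: [0.4, 0.5, 0.8]
grip_width: 0.584
gripper_force: 0.0
```

```bash
cat > look.py <<'E'
from h import *
import sys
s=snap('top',sys.argv[1] if len(sys.argv)>1 else None); np.save('top.npy',pts(s)); np.save('topf.npy',s['frame'])
w=snap('wrist',sys.argv[2] if len(sys.argv)>2 else None); np.save('wrist.npy',pts(w)); np.save('wristf.npy',w['frame'])
print(monitor.observe()['tool_pos'], np.round(w['world_from_camera'],3).tolist())
E
python3 look.py top1.png wrist1.png
```

```text
[0.50693686 0.23537869 0.18686171] [[-0.0, -0.96, -0.28, 0.425], [1.0, -0.0, -0.0, 0.236], [0.0, -0.28, 0.96, 0.403], [0.0, 0.0, 0.0, 1.0]]
```

View pics/wrist1.png

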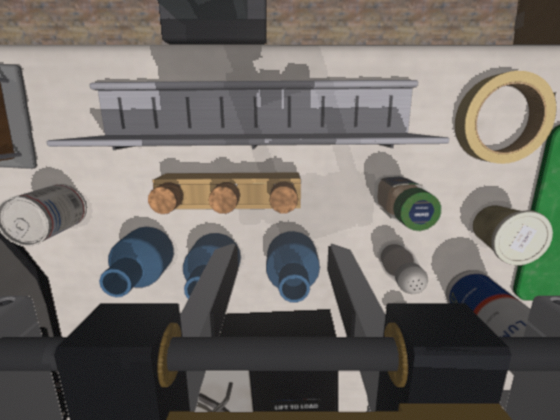

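```bash
cat > m2.py <<'E'
from h import *
def comps(W,mask,lab,mn=60,band=.006):
    n,L,st,c=cv2.connectedComponentsWithStats(mask.astype(np.uint8))
    for i in range(1,n):
        if st[i,4]<mn: continue
        P=W[L==i]; zt=np.nanpercentile(P[:,2],96); T=P[P[:,2]>zt-band]
        a=cv2.minAreaRect((T[:,:2]*1000).astype(np.float32))
        print(lab,np.round(c[i]),'z %.3f'%zt,'c',np.round(a[0],1),'sz',np.round(a[1],1),'ang %.1f'%a[2])
for n in ('top','wrist'):
    W=np.load(n+'.npy'); f=np.load(n+'f.npy'); H,S,V=cv2.split(cv2.cvtColor(f,cv2.COLOR_RGB2HSV))
    X,Y,Z=W[...,0],W[...,1],W[...,2]
    comps(W,(H>95)&(H<125)&(S>80)&(Z>.08)&(Z<.11)&(X<.7)&(X>.53),n+' mouth')
    comps(W,(H>3)&(H<25)&(S>80)&(Z>.066)&(Z<.15)&(X>.47)&(X<.7)&(Y>0)&(Y<.3),n+' cork')
    comps(W,(Z>.085)&(Z<.12)&(X<.55)&(X>.45)&(Y>.3)&(Y<.45),n+' jar')
E
python3 m2.py
```

```text
top mouth [275. 198.] z 0.098 c [603.  140.9] sz [31.5 32.8] ang 89.4
top mouth [311. 201.] z 0.098 c [594.   51.6] sz [31.6 33. ] ang 87.9
top cork [290. 238.] z 0.080 c [506.  103.7] sz [26.7 29.4] ang 88.7
top cork [237. 242.] z 0.078 c [498.5 235.2] sz [26.8 14.6] ang 88.2
top jar [176. 238.] z 0.102 c [508.  378.8] sz [38.9 21.3] ang 29.9
wrist mouth [118. 279.] z 0.097 c [594.5  56. ] sz [32.5 32.9] ang 64.5
wrist mouth [294. 286.] z 0.097 c [600.6 248.7] sz [31.7 32.8] ang 38.1
wrist mouth [190. 284.] z 0.097 c [598.3 135.5] sz [ 9.4 27.8] ang 60.2
wrist cork [163. 199.] z 0.077 c [507.9 107.7] sz [28.5 29.7] ang 32.9
wrist cork [223. 199.] z 0.077 c [507.2 172.6] sz [28.4 30. ] ang 1.8
wrist cork [283. 198.] z 0.077 c [507.2 237. ] sz [30.2 28.2] ang 87.0
wrist jar [418. 210.] z 0.101 c [514.  374.3] sz [40.9 40. ] ang 34.5
```

Emit:
jog_arm(deltas=[[0, 0, 0.2, 0, 0, 0], [0, 0, 0.2, 0, 0, 0], [0, 0, 0.15, 0, 0, 0], [0, 0, 0.08, 0, 0, 0], [0, 0, 0.045, 0, 0, 0], [0, 0, 0, 0, 0, 0], [0, 0, 0, 0, 0, 0]])

```text
clock: 7.3
tool_pos: [0.5078, 0.2353, 0.0531]
tool_rot: [-0.001, 1.0, 0.0, 0.001]
force: [0.5, 0.7, -0.4]
grip_width: 0.585
gripper_force: 0.0
```

Emit:
jog_arm(deltas=[[0, 0, 0, 0, 0, 0], [0, 0, 0, 0, 0, 0], [0, 0, 0, 0, 0, 0], [0, 0, 0, 0, 0, 0], [0, 0, 0, 0, 0, 0], [0, 0, 0, 0, 0, 0]], grip=-1, grip_force=20)

```text
clock: 7.9
tool_pos: [0.5071, 0.2345, 0.0522]
tool_rot: [-0.0, 1.0, 0.0, 0.0]
force: [0.7, 0.0, 1.1]
grip_width: 0.112
gripper_force: 0.0
```

Emit:
jog_arm(deltas=[[0, 0, -0.1, 0, 0, 0], [0, 0, -0.2, 0, 0, 0], [0, 0, -0.2, 0, 0, 0], [0, 0, 0, 0, 0, 0], [0, 0, 0, 0, 0, 0]])

```text
clock: 8.4
tool_pos: [0.5078, 0.2348, 0.1535]
tool_rot: [-0.0, 1.0, 0.001, 0.001]
force: [0.8, 0.0, -0.6]
grip_width: 0.007
gripper_force: 0.0
```

```bash
python3 look.py top2.png wrist2.png; python3 m2.py
```

```text
[0.50619259 0.23419543 0.15049496] [[-0.0, -0.96, -0.28, 0.425], [1.0, -0.001, 0.001, 0.236], [-0.001, -0.28, 0.96, 0.368], [0.0, 0.0, 0.0, 1.0]]
top mouth [274. 198.] z 0.099 c [603.1 142.1] sz [32.5 32.9] ang 18.5
top mouth [311. 201.] z 0.097 c [593.4  51.4] sz [33.  33.3] ang 48.4
top cork [290. 238.] z 0.078 c [506.  103.7] sz [26.9 29.2] ang 88.7
top jar [177. 237.] z 0.103 c [509.2 376.7] sz [39.9 26.7] ang 26.4
wrist mouth [101. 297.] z 0.096 c [594.8  55.2] sz [32.3 34.4] ang 36.5
wrist mouth [187. 304.] z 0.097 c [600.4 142.8] sz [23.6 33.6] ang 52.8
wrist cork [151. 208.] z 0.077 c [507.9 107.7] sz [28.7 29.5] ang 42.9
wrist cork [217. 208.] z 0.077 c [507.7 172.5] sz [28.8 29.3] ang 43.9
wrist cork [284. 208.] z 0.077 c [507.2 237.5] sz [29.9 28.9] ang 89.7
wrist jar [435. 221.] z 0.100 c [513.6 374.4] sz [40.7 40.4] ang 34.2
```

View pics/wrist2.png

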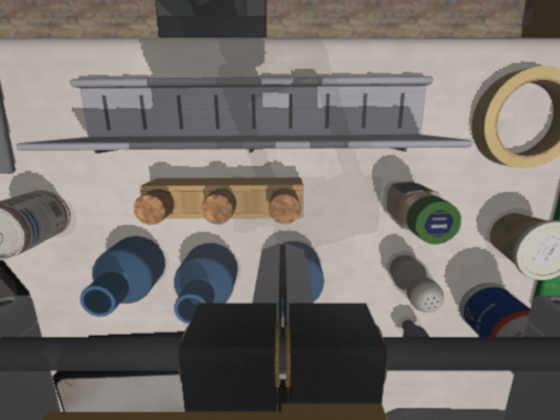

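```bash
python3 - <<'E'
from h import *
W=np.load('wrist.npy')
for v in range(232,312,8): print(v,np.round(W[v,268:298:6]*1000).tolist())
E
```

```text
232 [[559.0, 218.0, -0.0], [559.0, 225.0, 0.0], [559.0, 232.0, -0.0], [558.0, 240.0, 1.0], [558.0, 247.0, 1.0]]
240 [[568.0, 218.0, 2.0], [569.0, 225.0, -1.0], [569.0, 232.0, 0.0], [568.0, 240.0, 1.0], [569.0, 247.0, 1.0]]
248 [[497.0, 227.0, 196.0], [497.0, 231.0, 196.0], [499.0, 234.0, 193.0], [497.0, 238.0, 196.0], [498.0, 241.0, 195.0]]
256 [[498.0, 228.0, 206.0], [497.0, 231.0, 206.0], [499.0, 234.0, 204.0], [497.0, 237.0, 207.0], [497.0, 241.0, 207.0]]
264 [[497.0, 228.0, 217.0], [497.0, 231.0, 216.0], [499.0, 234.0, 214.0], [497.0, 237.0, 217.0], [497.0, 240.0, 217.0]]
272 [[497.0, 228.0, 226.0], [497.0, 231.0, 226.0], [498.0, 234.0, 224.0], [497.0, 237.0, 226.0], [497.0, 240.0, 226.0]]
280 [[497.0, 229.0, 234.0], [497.0, 232.0, 235.0], [499.0, 234.0, 231.0], [498.0, 237.0, 232.0], [498.0, 240.0, 233.0]]
288 [[498.0, 229.0, 240.0], [497.0, 232.0, 242.0], [498.0, 234.0, 239.0], [499.0, 237.0, 238.0], [497.0, 240.0, 241.0]]
296 [[497.0, 229.0, 248.0], [497.0, 232.0, 248.0], [499.0, 234.0, 246.0], [499.0, 237.0, 245.0], [498.0, 240.0, 247.0]]
304 [[473.0, 232.0, 292.0], [473.0, 233.0, 292.0], [499.0, 235.0, 252.0], [498.0, 237.0, 252.0], [473.0, 238.0, 292.0]]
```

Emit:
jog_arm(deltas=[[0, 0, 0, 0, 0, 0], [0, 0, 0, 0, 0, 0], [0, 0, 0, 0, 0, 0], [0, 0, 0.2, 0, 0, 0], [0, 0, 0.2, 0, 0, 0], [0, 0, 0.08, 0, 0, 0], [0, 0, 0.02, 0, 0, 0], [0, 0, 0, 0, 0, 0], [0, 0, 0, 0, 0, 0]], grip=0.17)

```text
clock: 9.4
tool_pos: [0.5082, 0.2349, 0.0538]
tool_rot: [-0.0, 1.0, 0.001, 0.001]
force: [0.3, 0.8, 0.1]
grip_width: 0.582
gripper_force: 0.0
```

Emit:
jog_arm(deltas=[[0, 0, 0, 0, 0, 0], [0, 0, 0, 0, 0, 0], [0, 0, 0, 0, 0, 0]], grip=-0.3)

```text
clock: 9.7
tool_pos: [0.5076, 0.2347, 0.0531]
tool_rot: [-0.0, 1.0, 0.0, 0.001]
force: [-0.7, 0.1, 0.7]
grip_width: 0.371
gripper_force: 0.0
```

```bash
python3 look.py top3.png wrist3.png; python3 m2.py | grep cork;  python3 -c "
import cv2
a=cv2.imread('pics/wrist3.png')[180:400,180:400]
b=cv2.imread('pics/top3.png')[150:290,180:360]
import numpy as np
a=cv2.resize(a,(400,400));b=cv2.resize(b,(400,311));b=np.pad(b,((0,89),(0,0),(0,0)))
cv2.imwrite('pics/crop3.png',np.hstack([a,b]))"
```

```text
[0.50731848 0.23456885 0.05265231] [[-0.0, -0.959, -0.282, 0.425], [1.0, -0.0, -0.0, 0.236], [-0.0, -0.282, 0.959, 0.269], [0.0, 0.0, 0.0, 1.0]]
top cork [290. 238.] z 0.079 c [506.5 103.6] sz [28.6 27.1] ang 25.5
wrist cork [285. 246.] z 0.077 c [507.3 236.9] sz [29.2 30.3] ang 54.2
wrist cork [ 92. 247.] z 0.077 c [508.1 107.9] sz [29.6 30.3] ang 15.8
wrist cork [188. 246.] z 0.077 c [507.4 172.4] sz [29.4 29.6] ang 38.0
```

View pics/crop3.png

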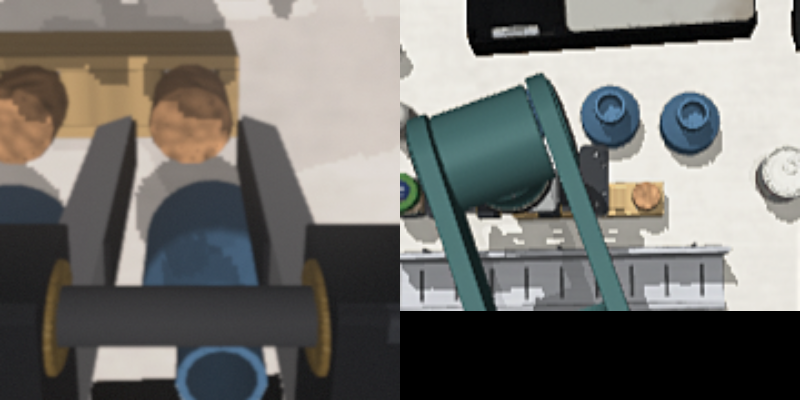

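```bash
python3 - <<'E'
from h import *
W=np.load('wrist.npy')
for v in range(236,320,8): print(v,np.round(W[v,[228,234,240,246,250,320,326,332,338]]*1000).tolist())
print(np.array(monitor.observe()['q']))
E
```

```text
236 [[510.0, 195.0, 46.0], [510.0, 199.0, 45.0], [510.0, 204.0, 46.0], [510.0, 208.0, 45.0], [510.0, 211.0, 45.0], [527.0, 270.0, 0.0], [527.0, 275.0, 1.0], [527.0, 280.0, 1.0], [527.0, 286.0, 1.0]]
244 [[516.0, 195.0, 46.0], [517.0, 199.0, 44.0], [516.0, 204.0, 45.0], [517.0, 208.0, 45.0], [498.0, 216.0, 91.0], [534.0, 270.0, 1.0], [534.0, 275.0, 2.0], [535.0, 281.0, 0.0], [535.0, 286.0, 1.0]]
252 [[523.0, 194.0, 46.0], [498.0, 208.0, 102.0], [498.0, 212.0, 102.0], [498.0, 215.0, 103.0], [498.0, 217.0, 102.0], [497.0, 257.0, 104.0], [498.0, 260.0, 103.0], [498.0, 264.0, 103.0], [542.0, 287.0, 1.0]]
260 [[551.0, 186.0, 0.0], [498.0, 210.0, 114.0], [497.0, 213.0, 114.0], [498.0, 216.0, 114.0], [499.0, 218.0, 111.0], [498.0, 256.0, 114.0], [498.0, 259.0, 113.0], [498.0, 262.0, 113.0], [551.0, 287.0, 0.0]]
268 [[497.0, 208.0, 123.0], [498.0, 211.0, 122.0], [497.0, 214.0, 124.0], [498.0, 217.0, 122.0], [500.0, 219.0, 119.0], [497.0, 255.0, 124.0], [498.0, 258.0, 123.0], [498.0, 261.0, 123.0], [498.0, 264.0, 122.0]]
276 [[497.0, 210.0, 133.0], [498.0, 212.0, 131.0], [497.0, 215.0, 132.0],
[... 595 characters left out ...]
.0, 216.0, 154.0], [499.0, 218.0, 150.0], [505.0, 219.0, 141.0], [515.0, 219.0, 125.0], [503.0, 253.0, 144.0], [498.0, 254.0, 152.0], [498.0, 256.0, 153.0], [497.0, 259.0, 153.0]]
308 [[497.0, 214.0, 159.0], [498.0, 216.0, 158.0], [500.0, 218.0, 155.0], [509.0, 219.0, 141.0], [602.0, 204.0, -0.0], [506.0, 253.0, 145.0], [499.0, 253.0, 156.0], [498.0, 256.0, 158.0], [497.0, 258.0, 159.0]]
316 [[498.0, 215.0, 163.0], [497.0, 217.0, 164.0], [500.0, 219.0, 161.0], [512.0, 219.0, 142.0], [611.0, 204.0, -0.0], [510.0, 253.0, 146.0], [500.0, 253.0, 160.0], [498.0, 255.0, 164.0], [498.0, 257.0, 163.0]]
[ 3.31622535e-01  1.57600123e-01  1.52626468e+00  4.39972564e-05
  1.45687226e+00 -1.23935658e+00]
```

Emit:
jog_arm(deltas=[[0, 0, 0, 0, 0, 0], [0, 0, 0, 0, 0, 0], [0, 0, 0, 0, 0, 0], [0, 0, 0.1, 0, 0, 0], [0, 0, 0.06, 0, 0, 0], [0, 0, 0.035, 0, 0, 0], [0, 0, 0, 0, 0, 0], [0, 0, 0, 0, 0, 0]], grip=0.17)

```text
clock: 10.6
tool_pos: [0.5072, 0.2345, 0.0133]
tool_rot: [-0.0, 1.0, 0.0, 0.0]
force: [0.6, 0.3, 0.3]
grip_width: 0.583
gripper_force: 0.0
```

Emit:
jog_arm(deltas=[[0, 0, 0, 0, 0, 0], [0, 0, 0, 0, 0, 0], [0, 0, 0, 0, 0, 0], [0, 0, 0, 0, 0, 0], [0, 0, 0, 0, 0, 0]], grip=-1, grip_force=20)

```text
clock: 11.1
tool_pos: [0.5074, 0.2347, 0.0137]
tool_rot: [-0.0, 1.0, 0.0, 0.0]
force: [-1.5, 0.4, 2.1]
grip_width: 0.326
gripper_force: 20.0
```

Emit:
jog_arm(deltas=[[0, 0, -0.1, 0, 0, 0], [0, 0, -0.2, 0, 0, 0], [0, 0, -0.2, 0, 0, 0], [-0.155, 0.02, 0, 0, 0, 0], [-0.155, 0.02, 0, 0, 0, 0], [-0.155, 0.02, 0, 0, 0, 0], [0, 0, 0, 0, 0, 0], [0, 0, 0, 0, 0, 0]])

```text
clock: 11.9
tool_pos: [0.5997, 0.2463, 0.112]
tool_rot: [0.0, 1.0, -0.0, -0.001]
force: [-0.7, 0.4, -1.1]
grip_width: 0.325
gripper_force: 20.0
```

```bash
python3 look.py top4.png wrist4.png;python3 - <<'E'
from h import *
for n in ('wrist',):
    W=np.load(n+'.npy'); f=np.load(n+'f.npy'); H,S,V=cv2.split(cv2.cvtColor(f,cv2.COLOR_RGB2HSV))
    X,Y,Z=W[...,0],W[...,1],W[...,2]
    from m2 import comps
    comps(W,(H>3)&(H<25)&(S>80)&(Z>.115)&(X>.5)&(X<.7)&(Y>0)&(Y<.3),'heldcork',band=.004)
    comps(W,(H>3)&(H<25)&(S>80)&(Z>.115)&(X>.5)&(X<.7)&(Y>0)&(Y<.3),'heldcork',band=.05)
    comps(W,(H>95)&(H<125)&(S>80)&(Z>.08)&(Z<.11)&(X<.7)&(X>.53),'mouth',band=.008)
E
```

```text
[0.59919021 0.24650261 0.11306132] [[-0.0, -0.96, -0.279, 0.517], [1.0, -0.001, 0.001, 0.248], [-0.001, -0.279, 0.96, 0.329], [0.0, 0.0, 0.0, 1.0]]
top mouth [274. 198.] z 0.099 c [602.4 142. ] sz [32.5 32.9] ang 72.0
top mouth [311. 201.] z 0.098 c [594.   51.6] sz [31.8 32.7] ang 88.1
top cork [290. 238.] z 0.078 c [506.2 103.7] sz [26.8 29.5] ang 89.2
top jar [179. 236.] z 0.102 c [512.7 370.5] sz [38.6 38.9] ang 89.2
wrist mouth [ 41. 221.] z 0.097 c [595.2  56. ] sz [32.4 34.5] ang 17.7
wrist mouth [152. 231.] z 0.097 c [603.9 146.4] sz [33.3 32.9] ang 88.6
wrist mouth [286. 224.] z 0.097 c [596.8 249.4] sz [33.9 23.7] ang 87.0
wrist cork [101. 107.] z 0.077 c [508.4 108.1] sz [30.4 29.2] ang 54.5
wrist cork [185. 107.] z 0.077 c [508.6 172.5] sz [29.8 30.5] ang 1.7
wrist jar [461. 114.] z 0.101 c [514.3 374. ] sz [41.  40.5] ang 39.6
heldcork [283. 270.] z 0.175 c [599.3 247.4] sz [29.9 30.1] ang 81.2
heldcork [215. 356.] z 0.269 c [574.4 231.2] sz [ 1.6 14.4] ang 88.7
heldcork [349. 356.] z 0.269 c [574.6 263.9] sz [14.4  1.8] ang 1.7
heldcork [307. 413.] z 0.275 c [580.4 247.6] sz [76.1  4.1] ang 90.0
heldcork [283. 270.] z 0.175 c [599.2 247.4] sz [29.9 30.4] ang 81.2
heldcork [215. 356.] z 0.269 c [576.4 231.2] sz [ 1.8 18.8] ang 88.7
heldcork [349. 356.] z 0.269 c [577.1 263.9] sz [20.6  1.8] ang 1.7
heldcork [307. 413.] z 0.275 c [592.  247.6] sz [76.1 27. ] ang 89.7
mouth [ 41. 221.] z 0.097 c [595.2  56. ] sz [32.4 34.5] ang 17.7
mouth [152. 231.] z 0.097 c [603.9 146.4] sz [33.3 32.9] ang 88.6
mouth [286. 224.] z 0.097 c [596.8 249.4] sz [33.9 23.7] ang 87.0
```

View pics/wrist4.png

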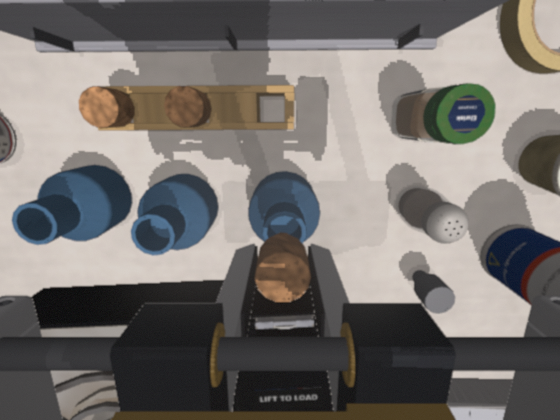

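Emit:
jog_arm(deltas=[[-0.005, 0.01, 0, 0, 0, 0], [0, 0, 0.07, 0, 0, 0], [0, 0, 0.06, 0, 0, 0], [0, 0, 0.04, 0, 0, 0], [0, 0, 0.04, 0, 0, 0], [0, 0, 0.03, 0, 0, 0], [0, 0, 0.015, 0, 0, 0], [0, 0, 0, 0, 0, 0], [0, 0, 0, 0, 0, 0]])

```text
clock: 12.9
tool_pos: [0.6012, 0.2485, 0.0634]
tool_rot: [-0.0, 1.0, 0.0, 0.0]
force: [-1.9, -1.3, 5.0]
grip_width: 0.326
gripper_force: 20.0
```

```bash
cat > m3.py <<'E'
from m2 import comps
from h import *
print('---3')
n='wrist'
W=np.load(n+'.npy'); f=np.load(n+'f.npy'); H,S,V=cv2.split(cv2.cvtColor(f,cv2.COLOR_RGB2HSV))
X,Y,Z=W[...,0],W[...,1],W[...,2]
comps(W,(H>3)&(H<25)&(S>80)&(Z>.11)&(Z<.22)&(X>.5)&(X<.7)&(Y>0)&(Y<.3),'upcork',band=.005)
comps(W,(H>95)&(H<125)&(S>80)&(Z>.03)&(Z<.05)&(X<.7)&(X>.53)&(Y<.3),'shoulder',band=.008)
E
python3 look.py top5.png wrist5.png; python3 m3.py
```

```text
[0.60122948 0.24850521 0.06346192] [[-0.0, -0.96, -0.282, 0.519], [1.0, -0.0, 0.0, 0.25], [-0.0, -0.282, 0.96, 0.28], [0.0, 0.0, 0.0, 1.0]]
top mouth [274. 198.] z 0.098 c [603.1 142.2] sz [34.  32.6] ang 89.3
top mouth [311. 201.] z 0.098 c [594.   51.6] sz [31.8 32.8] ang 88.3
top cork [290. 238.] z 0.078 c [507.1 103.6] sz [26.8 27.4] ang 88.6
top jar [180. 236.] z 0.102 c [511.5 370.3] sz [38.9 38.5] ang 26.6
wrist mouth [  8. 240.] z 0.094 c [597.5  70.6] sz [ 5.5 21. ] ang 83.6
wrist mouth [123. 254.] z 0.096 c [603.9 146. ] sz [32.8 33.7] ang 31.7
wrist mouth [278. 235.] z 0.097 c [589. 248.] sz [ 8.2 26.9] ang 6.0
wrist cork [ 54. 101.] z 0.077 c [508.7 107.9] sz [30.8 29.5] ang 75.9
wrist cork [158. 100.] z 0.077 c [508.4 172.8] sz [30.4 29.9] ang 35.6
wrist cork [283. 269.] z 0.127 c [600.8 249.1] sz [29.1 30. ] ang 61.1
wrist jar [506. 108.] z 0.101 c [514.  374.2] sz [40.4 41.6] ang 10.2
---3
upcork [282. 272.] z 0.127 c [600.8 249.1] sz [29.1 30. ] ang 61.1
upcork [216. 356.] z 0.220 c [576.4 233.3] sz [ 1.6 15.2] ang 89.2
upcork [349. 356.] z 0.219 c [576.2 266. ] sz [15.4  1.6] ang 0.9
shoulder [ 62. 206.] z 0.050 c [587.5  70.4] sz [64.3 34.3] ang 28.8
shoulder [166. 207.] z 0.050 c [593.9 156.7] sz [63.9 36.9] ang 43.4
shoulder [279. 193.] z 0.050 c [572.9 247.7] sz [ 7.7 36.1] ang 0.5
```

Emit:
jog_arm(deltas=[[0, 0, 0, 0, 0, 0], [0, 0, 0, 0, 0, 0], [0, 0, 0, 0, 0, 0], [0, 0, -0.1, 0, 0, 0], [0, 0, -0.2, 0, 0, 0], [0, 0, -0.15, 0, 0, 0], [0.156, -0.128, 0, 0, 0, 0], [0.156, -0.128, 0, 0, 0, 0], [0.156, -0.128, 0, 0, 0, 0], [0, 0, 0, 0, 0, 0], [0, 0, 0, 0, 0, 0]], grip=0.17)

```text
clock: 14.1
tool_pos: [0.5074, 0.1715, 0.1523]
tool_rot: [0.0, 1.0, 0.0, 0.0]
force: [0.0, 1.1, 0.2]
grip_width: 0.585
gripper_force: 0.0
```

```bash
python3 look.py top6.png wrist6.png; python3 m2.py; python3 m3.py | sed -n '/---3/,$p'
```

```text
[0.50846608 0.17223107 0.15240929] [[-0.0, -0.959, -0.282, 0.425], [1.0, -0.0, -0.0, 0.173], [0.0, -0.282, 0.959, 0.369], [0.0, 0.0, 0.0, 1.0]]
top mouth [311. 201.] z 0.097 c [593.   51.5] sz [32.8 32.9] ang 45.9
top jar [180. 236.] z 0.102 c [512.3 370.9] sz [38.2 38.8] ang 89.7
wrist mouth [164. 291.] z 0.097 c [588.8  55.6] sz [21.1 33.6] ang 0.9
wrist mouth [254. 305.] z 0.097 c [603.9 145.4] sz [32.  33.6] ang 81.4
wrist cork [215. 206.] z 0.077 c [507.6 107.7] sz [29.1 29.2] ang 15.8
wrist cork [282. 206.] z 0.077 c [507.3 172.3] sz [29.9 28.5] ang 89.8
wrist jar [503. 219.] z 0.101 c [513.9 373.6] sz [40.9 40.3] ang 58.0
---3
shoulder [182. 255.] z 0.050 c [573.1  57.2] sz [59.3 21.8] ang 85.3
shoulder [365. 260.] z 0.050 c [575.9 264.7] sz [26.7  4.5] ang 57.3
shoulder [266. 263.] z 0.050 c [583.6 155.3] sz [57.3 19.5] ang 65.3
```

Emit:
jog_arm(deltas=[[0, 0, 0.2, 0, 0, 0], [0, 0, 0.2, 0, 0, 0], [0, 0, 0.15, 0, 0, 0], [0, 0, 0.08, 0, 0, 0], [0, 0, 0.06, 0, 0, 0], [0, 0, 0, 0, 0, 0], [0, 0, 0, 0, 0, 0]])

```text
clock: 14.9
tool_pos: [0.5086, 0.1722, 0.0148]
tool_rot: [-0.0, 1.0, 0.0, 0.001]
force: [-0.4, 0.6, -0.0]
grip_width: 0.585
gripper_force: 0.0
```

Emit:
jog_arm(deltas=[[0, 0, 0, 0, 0, 0], [0, 0, 0, 0, 0, 0], [0, 0, 0, 0, 0, 0], [0, 0, 0, 0, 0, 0], [0, 0, 0, 0, 0, 0]], grip=-1)

```text
clock: 15.4
tool_pos: [0.508, 0.1718, 0.015]
tool_rot: [-0.0, 1.0, 0.0, 0.001]
force: [0.1, -0.1, 2.5]
grip_width: 0.328
gripper_force: 20.0
```

Emit:
jog_arm(deltas=[[0, 0, -0.1, 0, 0, 0], [0, 0, -0.2, 0, 0, 0], [0, 0, -0.2, 0, 0, 0], [-0.158, -0.045, 0, 0, 0, 0], [-0.158, -0.045, 0, 0, 0, 0], [-0.158, -0.045, 0, 0, 0, 0], [0, 0, 0, 0, 0, 0], [0, 0, 0, 0, 0, 0]])

```text
clock: 16.2
tool_pos: [0.6019, 0.1445, 0.1131]
tool_rot: [0.0, 1.0, 0.0, -0.001]
force: [-0.3, -0.1, -0.2]
grip_width: 0.324
gripper_force: 20.0
```

```bash
python3 look.py top7.png wrist7.png; python3 m2.py; python3 m3.py | sed -n '/---3/,$p'
```

```text
[0.60133465 0.14503094 0.11397437] [[-0.0, -0.96, -0.279, 0.52], [1.0, -0.0, 0.0, 0.146], [-0.0, -0.279, 0.96, 0.33], [0.0, 0.0, 0.0, 1.0]]
top cork [229. 199.] z 0.128 c [597.2 248.9] sz [28.6 20.4] ang 31.2
top jar [179. 236.] z 0.103 c [513.  369.9] sz [38.  38.4] ang 44.9
wrist mouth [166. 218.] z 0.097 c [594.8  55.3] sz [32.8 33.7] ang 17.2
wrist mouth [401. 224.] z 0.097 c [597.8 241.8] sz [17.1 33.4] ang 61.4
wrist mouth [283. 223.] z 0.097 c [599.3 145.9] sz [24.1 34. ] ang 0.6
wrist cork [232. 104.] z 0.077 c [509.1 107.7] sz [29.8 29.7] ang 0.8
wrist cork [427. 237.] z 0.127 c [601.  249.1] sz [29.8 29.4] ang 80.3
---3
upcork [428. 239.] z 0.127 c [601.  249.1] sz [29.8 29.4] ang 80.3
upcork [272. 240.] z 0.161 c [589.  138.2] sz [1.  7.6] ang 31.7
upcork [283. 271.] z 0.175 c [601.6 145.8] sz [30.  30.5] ang 62.9
shoulder [197. 184.] z 0.050 c [580.2  64.5] sz [63.9 31.5] ang 60.1
shoulder [406. 180.] z 0.050 c [573.  257.7] sz [23.8  4.8] ang 74.8
shoulder [296. 187.] z 0.050 c [580.3 159.1] sz [43.4 10.5] ang 62.0
shoulder [362. 212.] z 0.050 c [603.1 219.7] sz [36.4  6.8] ang 1.3
```

Emit:
jog_arm(deltas=[[-0.011, 0, 0, 0, 0, 0], [0, 0, 0.07, 0, 0, 0], [0, 0, 0.06, 0, 0, 0], [0, 0, 0.04, 0, 0, 0], [0, 0, 0.04, 0, 0, 0], [0, 0, 0.03, 0, 0, 0], [0, 0, 0.013, 0, 0, 0], [0, 0, 0, 0, 0, 0], [0, 0, 0, 0, 0, 0]])

```text
clock: 17.2
tool_pos: [0.6047, 0.1448, 0.0648]
tool_rot: [-0.0, 1.0, 0.0, 0.0]
force: [-2.4, 0.7, 5.6]
grip_width: 0.327
gripper_force: 20.0
```

Emit:
jog_arm(deltas=[[0, 0, 0, 0, 0, 0], [0, 0, 0, 0, 0, 0], [0, 0, 0, 0, 0, 0], [0, 0, -0.1, 0, 0, 0], [0, 0, -0.2, 0, 0, 0], [0, 0, -0.15, 0, 0, 0], [0.158, -0.064, 0, 0, 0, 0], [0.158, -0.064, 0, 0, 0, 0], [0.158, -0.064, 0, 0, 0, 0], [0, 0, 0, 0, 0, 0], [0, 0, 0, 0, 0, 0]], grip=0.17)

```text
clock: 18.3
tool_pos: [0.5097, 0.1062, 0.1537]
tool_rot: [0.0, 1.0, 0.0, 0.001]
force: [0.2, -0.6, 0.3]
grip_width: 0.585
gripper_force: 0.0
```

```bash
python3 look.py top8.png wrist8.png; python3 m2.py; python3 m3.py | sed -n '/---3/,$p'
```

```text
[0.51061157 0.10655733 0.15364264] [[-0.0, -0.959, -0.282, 0.428], [1.0, -0.0, 0.0, 0.107], [-0.0, -0.282, 0.959, 0.37], [0.0, 0.0, 0.0, 1.0]]
top cork [230. 198.] z 0.128 c [598.8 246.2] sz [27.  28.4] ang 0.2
top jar [179. 236.] z 0.102 c [512.3 370.5] sz [38.3 39.4] ang 34.2
wrist mouth [416. 289.] z 0.096 c [591.2 242. ] sz [ 9.8 29.3] ang 28.8
wrist mouth [239. 297.] z 0.097 c [596.7  64. ] sz [14.2 32.1] ang 73.1
wrist mouth [319. 293.] z 0.097 c [594.  142.3] sz [12.  30.2] ang 16.8
wrist cork [282. 204.] z 0.077 c [507.7 106.9] sz [28.9 29.6] ang 37.5
wrist cork [429. 297.] z 0.118 c [587.5 247.3] sz [ 3.7 16.9] ang 9.6
wrist cork [324. 317.] z 0.127 c [603.7 145.8] sz [28.9 28.8] ang 1.6
wrist jar [553. 217.] z 0.099 c [517.3 357.1] sz [31.4  7. ] ang 13.3
---3
upcork [435. 300.] z 0.119 c [587.3 247.3] sz [ 3.1 16.9] ang 6.5
upcork [325. 319.] z 0.127 c [603.7 145.8] sz [28.8 28.8] ang 1.9
shoulder [255. 259.] z 0.050 c [579.4  77.2] sz [46.3 12.1] ang 35.6
shoulder [397. 263.] z 0.050 c [589.5 238.5] sz [33.9 63.6] ang 38.1
```

Emit:
jog_arm(deltas=[[0.01, 0, 0.2, 0, 0, 0], [0, 0, 0.2, 0, 0, 0], [0, 0, 0.15, 0, 0, 0], [0, 0, 0.09, 0, 0, 0], [0, 0, 0.06, 0, 0, 0], [0, 0, 0, 0, 0, 0], [0, 0, 0, 0, 0, 0]])

```text
clock: 19.1
tool_pos: [0.5088, 0.1066, 0.0143]
tool_rot: [-0.0, 1.0, 0.0, 0.001]
force: [-0.3, -0.1, 1.0]
grip_width: 0.577
gripper_force: 0.0
```

Emit:
jog_arm(deltas=[[0, 0, 0, 0, 0, 0], [0, 0, 0, 0, 0, 0], [0, 0, 0, 0, 0, 0], [0, 0, 0, 0, 0, 0], [0, 0, 0, 0, 0, 0]], grip=-1)

```text
clock: 19.6
tool_pos: [0.5083, 0.1064, 0.0144]
tool_rot: [-0.0, 1.0, 0.0, 0.001]
force: [0.6, -0.9, 2.9]
grip_width: 0.327
gripper_force: 20.0
```

Emit:
jog_arm(deltas=[[0, 0, -0.1, 0, 0, 0], [0, 0, -0.2, 0, 0, 0], [0, 0, -0.2, 0, 0, 0], [-0.146, -0.086, 0, 0, 0, 0], [-0.146, -0.086, 0, 0, 0, 0], [-0.146, -0.086, 0, 0, 0, 0], [0, 0, 0, 0, 0, 0], [0, 0, 0, 0, 0, 0]])

```text
clock: 20.4
tool_pos: [0.5949, 0.0545, 0.1126]
tool_rot: [0.0, 1.0, 0.0, -0.001]
force: [-0.2, 0.5, -0.1]
grip_width: 0.325
gripper_force: 20.0
```

```bash
python3 look.py top9.png wrist9.png; python3 m2.py; python3 m3.py | sed -n '/---3/,$p'
```

```text
[0.59438916 0.05527281 0.11330571] [[-0.0, -0.96, -0.279, 0.513], [1.0, -0.0, -0.0, 0.056], [-0.0, -0.279, 0.96, 0.329], [0.0, 0.0, 0.0, 1.0]]
top cork [230. 198.] z 0.128 c [598.7 245.4] sz [28.4 27.5] ang 25.3
top cork [272. 196.] z 0.127 c [602.  148.7] sz [27.  15.6] ang 4.2
top jar [179. 236.] z 0.103 c [512.6 370.5] sz [39.  37.9] ang 71.2
wrist mouth [289. 219.] z 0.097 c [587.9  59.8] sz [32.9 15.6] ang 58.9
wrist mouth [508. 229.] z 0.096 c [600.3 240.5] sz [19.5 33.4] ang 79.0
wrist mouth [388. 231.] z 0.097 c [598.6 139.4] sz [16.5 34.1] ang 46.7
wrist mouth [262. 232.] z 0.097 c [597.5  40. ] sz [11.2  4.2] ang 13.9
wrist cork [538. 244.] z 0.126 c [601.3 241.5] sz [29.1 16.7] ang 6.6
wrist cork [407. 251.] z 0.127 c [603.8 145.5] sz [29.2 29.2] ang 68.2
---3
upcork [544. 247.] z 0.126 c [601.6 241.3] sz [29.1 16.2] ang 9.1
upcork [408. 253.] z 0.127 c [604.1 145.2] sz [29.  28.9] ang 33.0
upcork [283. 270.] z 0.175 c [594.7  56.2] sz [29.8 30.4] ang 35.9
shoulder [301. 187.] z 0.050 c [572.5  73. ] sz [35.4  7.8] ang 52.4
shoulder [464. 205.] z 0.050 c [595.2 235.4] sz [38.4 64.2] ang 62.0
shoulder [393. 192.] z 0.050 c [576.2 156.9] sz [24.1  4.1] ang 69.7
shoulder [346. 219.] z 0.050 c [603.7 115.9] sz [ 6.5 33.4] ang 87.7
```

Emit:
jog_arm(deltas=[[0, -0.003, 0, 0, 0, 0], [0, 0, 0.07, 0, 0, 0], [0, 0, 0.06, 0, 0, 0], [0, 0, 0.04, 0, 0, 0], [0, 0, 0.04, 0, 0, 0], [0, 0, 0.03, 0, 0, 0], [0, 0, 0.011, 0, 0, 0], [0, 0, 0, 0, 0, 0], [0, 0, 0, 0, 0, 0]])

```text
clock: 21.4
tool_pos: [0.5955, 0.0541, 0.0642]
tool_rot: [-0.0, 1.0, 0.0, 0.0]
force: [-2.1, 0.4, 3.4]
grip_width: 0.325
gripper_force: 20.0
```

Emit:
jog_arm(deltas=[[0, 0, 0, 0, 0, 0], [0, 0, 0, 0, 0, 0], [0, 0, 0, 0, 0, 0], [0, 0, -0.1, 0, 0, 0], [0, 0, -0.2, 0, 0, 0], [0, 0, -0.2, 0, 0, 0], [0, 0, -0.2, 0, 0, 0], [0.1, 0, -0.05, 0, 0, 0], [0.2, 0, 0, 0, 0, 0], [0.2, -0.08, 0, 0, 0, 0], [0.2, -0.12, 0, 0, 0, 0], [0.175, -0.12, 0, 0, 0, 0]], grip=0.17)

```text
clock: 22.6
tool_pos: [0.4186, -0.0102, 0.2131]
tool_rot: [-0.001, 1.0, -0.0, 0.0]
force: [0.6, -1.1, 0.0]
grip_width: 0.586
gripper_force: 0.0
```

Emit:
jog_arm(deltas=[[0, -0.2, 0, 0, 0, 0.011], [0, -0.2, 0, 0, 0, 0.011], [0, 0, 0, 0, 0, 0], [0, 0, 0, 0, 0, 0]], grip=-0.1)

```text
clock: 23.0
tool_pos: [0.4193, -0.0904, 0.2131]
tool_rot: [0.023, 1.0, 0.0, -0.0]
force: [-0.2, 0.3, 0.0]
grip_width: 0.45
gripper_force: 0.0
```

```bash
python3 look.py top10.png wrist10.png; python3 m2.py|grep cork; cat > m4.py <<'E'
from m2 import comps
from h import *
print('---4')
for n in ('top','wrist'):
    W=np.load(n+'.npy'); f=np.load(n+'f.npy'); H,S,V=cv2.split(cv2.cvtColor(f,cv2.COLOR_RGB2HSV))
    X,Y,Z=W[...,0],W[...,1],W[...,2]
    comps(W,(H>3)&(H<25)&(S>70)&(Z>.17)&(Z<.205)&(X>.33)&(X<.5)&(Y<0),n+' board',band=.006)
E
python3 m4.py | sed -n '/---4/,$p'
```

```text
[ 0.41956193 -0.08921316  0.21322789] [[0.044, -0.959, -0.28, 0.337], [0.999, 0.042, 0.012, -0.085], [0.0, -0.281, 0.96, 0.429], [0.0, 0.0, 0.0, 1.0]]
top cork [230. 198.] z 0.129 c [599.  246.1] sz [28.3 26.4] ang 26.1
top cork [274. 196.] z 0.129 c [601.7 143.2] sz [26.  27.1] ang 88.9
top cork [312. 199.] z 0.129 c [593.   52.1] sz [26.3 27.1] ang 67.2
wrist cork [481. 332.] z 0.115 c [591.1 142.6] sz [ 4.2 18.6] ang 10.8
---4
wrist board [131. 222.] z 0.192 c [ 416.7 -213.2] sz [11.9 99.2] ang 86.1
wrist board [203. 222.] z 0.192 c [ 419.3 -154.1] sz [12.4 98.8] ang 87.7
wrist board [277. 222.] z 0.192 c [421.1 -93.6] sz [10.9 98.2] ang 87.5
```

View pics/wrist10.png

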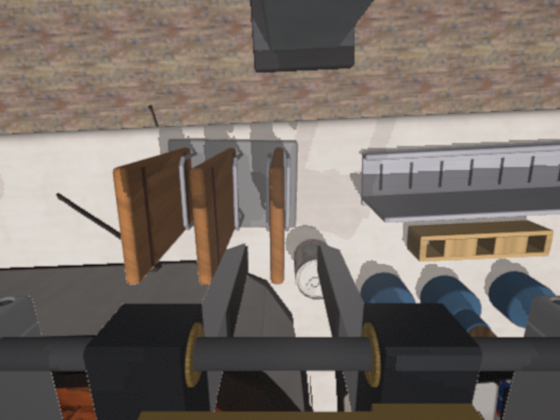

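Emit:
jog_arm(deltas=[[-0.007, -0.025, 0.12, 0, 0, 0], [0, 0, 0.15, 0, 0, 0], [0, 0, 0.12, 0, 0, 0], [0, 0, 0.065, 0, 0, 0], [0, 0, 0, 0, 0, 0], [0, 0, 0, 0, 0, 0]])

```text
clock: 23.7
tool_pos: [0.4213, -0.0945, 0.1232]
tool_rot: [0.021, 1.0, -0.0, 0.001]
force: [0.3, 0.5, 0.2]
grip_width: 0.447
gripper_force: 0.0
```

Emit:
jog_arm(deltas=[[0, 0, 0, 0, 0, 0], [0, 0, 0, 0, 0, 0], [0, 0, 0, 0, 0, 0], [0, 0, 0, 0, 0, 0], [0, 0, 0, 0, 0, 0]], grip=-1, grip_force=35)

```text
clock: 24.2
tool_pos: [0.4209, -0.0948, 0.1228]
tool_rot: [0.022, 1.0, 0.0, 0.0]
force: [-0.6, 0.3, 2.2]
grip_width: 0.125
gripper_force: 35.0
```

```bash
python3 - <<'E'
from h import *
from m2 import comps
print('---')
W=np.load('wrist.npy'); X,Y,Z=W[...,0],W[...,1],W[...,2]
c=(Y>.02)&(Y<.3)
comps(W,c&(Z>.098)&(Z<.115)&(X>.42)&(X<.46),'panel')
comps(W,c&(Z>.012)&(Z<.03)&(X>.36)&(X<.4),'ledge')
comps(W,c&(Z>.003)&(Z<.011)&(X>.37)&(X<.45),'floor')
E
```

```text
top cork [230. 198.] z 0.129 c [599.  246.1] sz [28.3 26.4] ang 26.1
top cork [274. 196.] z 0.129 c [601.7 143.2] sz [26.  27.1] ang 88.9
top cork [312. 199.] z 0.129 c [593.   52.1] sz [26.3 27.1] ang 67.2
top jar [180. 236.] z 0.103 c [512.4 370.7] sz [39.2 38.5] ang 1.2
wrist mouth [471. 322.] z 0.096 c [591.5 141.2] sz [ 8.3 25. ] ang 16.0
wrist cork [481. 332.] z 0.115 c [591.1 142.6] sz [ 4.2 18.6] ang 10.8
---
panel [472. 215.] z 0.108 c [445.6 113.4] sz [  6.9 186.4] ang 0.4
ledge [463. 152.] z 0.024 c [388.6 142.4] sz [  8.3 244.8] ang 0.4
floor [461. 147.] z 0.010 c [383.6 147.7] sz [  3.1 255.4] ang 0.6
floor [461. 174.] z 0.008 c [418.  153.9] sz [ 50.5 267.7] ang 0.2
```

Emit:
jog_arm(deltas=[[0, 0, -0.1, 0, 0, 0], [0, 0, -0.15, 0, 0, 0], [0, 0, -0.15, 0, 0, 0], [0, 0, -0.15, 0, 0, 0], [0, 0, -0.1, 0, 0, 0], [0, 0.15, 0, 0, 0, 0], [0, 0.2, 0, 0, 0, 0], [0, 0.2, 0, 0, 0, 0], [0, 0.2, 0, 0, 0, 0], [0, 0.2, 0, 0, 0, 0], [0, 0.1, 0, 0, 0, 0]])

```text
clock: 25.3
tool_pos: [0.4292, 0.1175, 0.2517]
tool_rot: [0.02, 1.0, 0.0, -0.001]
force: [-0.1, -0.1, -3.2]
grip_width: 0.124
gripper_force: 35.0
```

Emit:
jog_arm(deltas=[[0, 0, 0, 0, 0, 0.0695], [0, 0, 0, 0, 0, 0.0695], [0, 0, 0, 0, 0, 0.0695], [0, 0, 0, 0, 0, 0.0695], [0, 0, 0, 0, 0, 0.0695], [0, 0, 0, 0, 0, 0.0695], [0, 0, 0, 0, 0, 0.0695], [0, 0, 0, 0, 0, 0.0695], [0, 0, 0, 0, 0, 0.0695], [0, 0, 0, 0, 0, 0.0695], [0, 0, 0, 0, 0, 0.0695], [0, 0, 0, 0, 0, 0]])

```text
clock: 26.5
tool_pos: [0.4296, 0.1147, 0.2518]
tool_rot: [0.708, 0.706, -0.0, -0.0]
force: [-0.5, 0.4, -0.9]
grip_width: 0.13
gripper_force: 35.0
```

```bash
cat > plan.py <<'E'
import numpy as np, sys
from scipy.spatial.transform import Rotation as R
from workcell import monitor
o=monitor.observe(); p=np.array(o['tool_pos']); Rc=R.from_quat(o['tool_rot'])
print('tool',np.round(p,4),'x',np.round(Rc.as_matrix()[:,0],3),'y',np.round(Rc.as_matrix()[:,1],3),'q',np.round(o['q'],2),'F',np.round(o['force'],1))
if len(sys.argv)>3:
    t=np.array([float(a) for a in sys.argv[1:4]]); th=float(sys.argv[4]) if len(sys.argv)>4 else 0
    # yaw-0 goal: tool x=+y, tool y=+x, tool z=-z, then tilt about tool x
    G=R.from_matrix(np.array([[0,1,0],[1,0,0],[0,0,-1.]]))*R.from_rotvec([th,0,0])
    print('turn (norm, tool)',np.round((Rc.inv()*G).as_rotvec()/2,4))
    print('shift norm in current tool axes',np.round(Rc.inv().apply(t-p)/.2,4),' in goal axes',np.round(G.inv().apply(t-p)/.2,4))
E
python3 plan.py 0.4376 0.3225 0.2 0.345; python3 look.py top11.png wrist11.png
```

```text
tool [0.4296 0.1147 0.2518] x [ 0.002  1.    -0.   ] y [ 1.    -0.002 -0.001] q [ 0.13 -0.15  1.44 -0.    1.85  0.14] F [-0.5  0.4 -0.9]
turn (norm, tool) [ 1.719e-01 -1.000e-04 -9.000e-04]
shift norm in current tool axes [1.0391 0.0384 0.2586]  in goal axes [1.039  0.1252 0.23  ]
[0.42965414 0.11472707 0.25194296] [[1.0, -0.001, 0.001, 0.43], [0.001, 0.96, 0.282, 0.198], [-0.001, -0.282, 0.96, 0.468], [0.0, 0.0, 0.0, 1.0]]
```

View pics/wrist11.png

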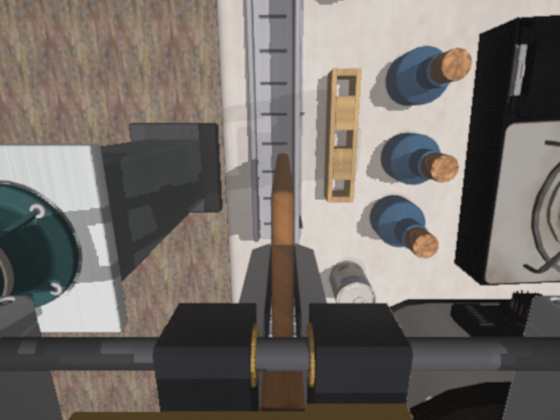

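```bash
python3 - <<'E'
from h import *
from m2 import comps
print('---')
W=np.load('wrist.npy'); X,Y,Z=W[...,0],W[...,1],W[...,2]
c=(Y>.0)&(Y<.45)
comps(W,c&(Z>.098)&(Z<.115)&(X>.42)&(X<.46),'panel')
comps(W,c&(Z>.012)&(Z<.03)&(X>.36)&(X<.4),'ledge')
comps(W,c&(Z>.003)&(Z<.011)&(X>.37)&(X<.45),'floor')
f=np.load('wristf.npy'); H,S,V=cv2.split(cv2.cvtColor(f,cv2.COLOR_RGB2HSV))
m=(H>3)&(H<25)&(S>70)&(X>.40)&(X<.45)&(Y<.3)&(Y>.05)
P=W[m]
for a in np.arange(.12,.32,.02):
    q=P[(P[:,2]>a)&(P[:,2]<a+.02)]
    if len(q)>5: print(round(a,2),len(q),np.round(q.min(0)*1000),np.round(q.max(0)*1000))
E
```

```text
top cork [230. 198.] z 0.129 c [598.8 245.3] sz [27.4 27.6] ang 19.1
top cork [274. 196.] z 0.128 c [602.2 142.1] sz [27.  28.2] ang 3.4
top cork [312. 199.] z 0.128 c [594.1  51.9] sz [25.3 28. ] ang 42.7
top jar [179. 236.] z 0.102 c [511.4 370.5] sz [37.3 38.7] ang 43.3
wrist mouth [435.  82.] z 0.098 c [595.3 238.4] sz [ 9.  28.9] ang 57.5
wrist mouth [424. 160.] z 0.097 c [596.3 147.7] sz [33.8 16.7] ang 73.8
wrist cork [452.  65.] z 0.127 c [600.5 249.3] sz [29.2 28.7] ang 32.0
wrist cork [440. 167.] z 0.127 c [603.9 146.2] sz [28.9 28.2] ang 3.5
wrist cork [422. 243.] z 0.127 c [595.2  55.7] sz [28.  28.7] ang 46.2
---
panel [297. 115.] z 0.108 c [445.3 181.2] sz [  6.1 259.6] ang 0.5
ledge [252. 116.] z 0.024 c [388.4 178.3] sz [  8.3 317.6] ang 0.4
floor [272.  95.] z 0.009 c [417.4 180.4] sz [ 50.3 323.5] ang 0.4
0.14 9 [426. 163. 151.] [433. 164. 160.]
0.16 26 [425. 163. 161.] [434. 164. 179.]
0.18 28 [425. 163. 181.] [434. 164. 200.]
0.2 39 [425. 163. 200.] [434. 164. 219.]
0.22 49 [424. 162. 220.] [434. 164. 240.]
0.24 68 [424. 161. 240.] [434. 164. 260.]
0.26 85 [424. 162. 261.] [435. 164. 280.]
0.28 122 [424. 161. 280.] [435. 165. 300.]
0.3 2698 [423.  81. 300.] [435. 165. 320.]
```

Emit:
jog_arm(deltas=[[0, 0, 0, 0.0573, 0, 0], [0, 0, 0, 0.0573, 0, 0], [0, 0, 0, 0.0573, 0, 0], [0.14, 0, 0, 0, 0, 0], [0.2, 0, 0, 0, 0, 0], [0.2, 0, 0, 0, 0, 0], [0.2, 0, 0, 0, 0, 0], [0.2, 0, 0, 0, 0, 0], [0.1, 0, 0, 0, 0, 0], [0, 0, 0, 0, 0, 0], [0, 0, 0, 0, 0, 0]])

```text
clock: 27.7
tool_pos: [0.4303, 0.3226, 0.2519]
tool_rot: [0.697, 0.697, -0.121, -0.121]
force: [0.3, -1.0, -1.2]
grip_width: 0.12
gripper_force: 35.0
```

```bash
python3 plan.py 0.4369 0.3225 0.130 0.345
```

```text
tool [0.4303 0.3226 0.2519] x [ 0.     1.    -0.001] y [ 0.941 -0.001 -0.337] q [0.43 0.31 0.99 0.17 2.15 0.51] F [ 0.3 -1.  -1.2]
turn (norm, tool) [ 0.0005  0.0002 -0.0003]
shift norm in current tool axes [-1.000e-04  2.366e-01  5.628e-01]  in goal axes [-5.000e-04  2.371e-01  5.626e-01]
```

Emit:
jog_arm(deltas=[[0, 0.06, 0.1, 0, 0, 0], [0, 0.06, 0.15, 0, 0, 0], [0, 0.06, 0.15, 0, 0, 0], [0, 0.057, 0.1, 0, 0, 0], [0, 0, 0.063, 0, 0, 0], [0, 0, 0, 0, 0, 0], [0, 0.009, 0.025, 0, 0, 0], [0, 0.009, 0.025, 0, 0, 0], [0, 0.006, 0.018, 0, 0, 0], [0, 0, 0, 0, 0, 0], [0, 0, 0, 0, 0, 0]])

```text
clock: 28.8
tool_pos: [0.4369, 0.323, 0.1163]
tool_rot: [0.697, 0.696, -0.121, -0.121]
force: [0.3, 0.7, -1.8]
grip_width: 0.124
gripper_force: 35.0
```

```bash
python3 plan.py; python3 look.py top12.png wrist12.png; python3 -c "
from h import *
s=snap('scene','scene12.png')
a=s['frame'][150:330,200:400,::-1]; b=cv2.imread('pics/top12.png')[160:300,170:340]
a=cv2.resize(a,(400,360));b=cv2.resize(b,(400,330));b=np.pad(b,((0,30),(0,0),(0,0)))
cv2.imwrite('pics/crop12.png',np.hstack([a,b]))"
```

```text
tool [0.4369 0.323  0.1163] x [0.002 1.    0.   ] y [ 0.942 -0.002 -0.337] q [0.43 0.34 1.22 0.15 1.89 0.46] F [ 0.3  0.7 -1.8]
[0.43699825 0.32298688 0.11629348] [[0.942, -0.093, 0.324, 0.509], [-0.002, 0.96, 0.281, 0.406], [-0.337, -0.265, 0.904, 0.32], [0.0, 0.0, 0.0, 1.0]]
```

View pics/crop12.png

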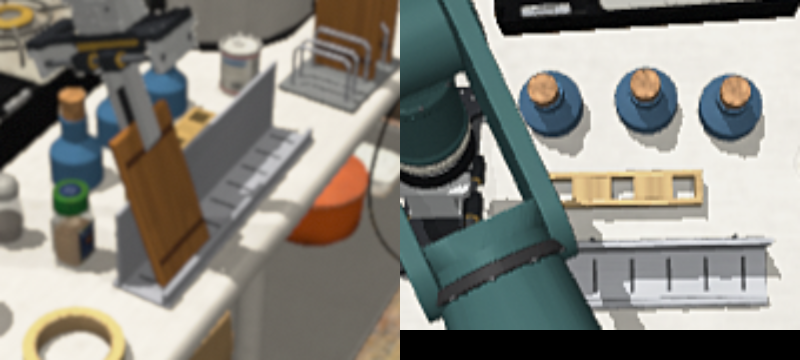

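Emit:
jog_arm(deltas=[[0, 0.004, 0.009, 0, 0, 0], [0, 0.003, 0.009, 0, 0, 0], [0, 0, 0, 0, 0, 0], [0, 0, 0, 0, 0, 0]])

```text
clock: 29.35
tool_pos: [0.4374, 0.3231, 0.1141]
tool_rot: [0.697, 0.696, -0.12, -0.121]
force: [0.5, 0.2, 4.5]
grip_width: 0.125
gripper_force: 35.0
```

Emit:
jog_arm(deltas=[[0, 0, 0, 0, 0, 0], [0, 0, 0, 0, 0, 0], [0, 0, 0, 0, 0, 0], [0, 0, 0, 0, 0, 0], [0, 0, -0.05, 0, 0, 0], [0, 0, -0.1, 0, 0, 0], [0, 0, -0.15, 0, 0, 0], [0, 0, -0.15, 0, 0, 0], [0, 0, -0.15, 0, 0, 0], [0, 0, 0, 0, 0, 0]], grip=-0.3)

```text
clock: 30.35
tool_pos: [0.48, 0.3233, 0.2299]
tool_rot: [0.698, 0.696, -0.116, -0.119]
force: [0.0, -0.3, -0.0]
grip_width: 0.353
gripper_force: 0.0
```

Emit:
jog_arm(deltas=[[0, 0, 0, -0.0573, 0, 0], [0, 0, 0, -0.0573, 0, 0], [0, 0, 0, -0.0573, 0, 0], [-0.2, 0, 0, 0, 0, 0], [-0.2, 0, 0, 0, 0, 0], [-0.2, 0, 0, 0, 0, 0], [-0.2, 0, 0, 0, 0, 0], [-0.2, 0, 0, 0, 0, 0], [-0.2, 0, 0, 0, 0, 0], [0, 0, 0, 0, 0, 0], [0, 0, 0, 0, 0, 0]])

```text
clock: 31.45
tool_pos: [0.4764, 0.0825, 0.2244]
tool_rot: [0.708, 0.706, -0.0, -0.001]
force: [-0.2, -0.1, 0.5]
grip_width: 0.348
gripper_force: 0.0
```

```bash
python3 plan.py; python3 look.py top13.png wrist13.png; cat > m5.py <<'E'
from h import *
s=snap('scene'); W2=pts(s); f2=s['frame']
for n,W,f in (('top',np.load('top.npy'),np.load('topf.npy')),('wrist',np.load('wrist.npy'),np.load('wristf.npy')),('scene',W2,f2)):
    H,S,V=cv2.split(cv2.cvtColor(f,cv2.COLOR_RGB2HSV)); X,Y,Z=W[...,0],W[...,1],W[...,2]
    m=(H>3)&(H<25)&(S>70)&(X>.38)&(X<.50)&(Z>.03)&(Z<.22)&(Y>.01)&(Y<.4)&((Z>.12)|(X<.455))
    nn,L,st,c=cv2.connectedComponentsWithStats(m.astype(np.uint8))
    for i in range(1,nn):
        if st[i,4]<60: continue
        P=W[L==i]; mid=np.median(P,0); Q=P[np.abs(P-mid).max(1)<.12]
        u,sv,v=np.linalg.svd(Q-Q.mean(0),full_matrices=False); nrm=v[2]*np.sign(-v[2][0]) 
        print(n,st[i,4],'px',np.round(c[i]),'min',np.round(Q.min(0)*1000),'max',np.round(Q.max(0)*1000),'normal',np.round(nrm,3),'rms %.4f'%(sv[2]/len(Q)**.5))
E
python3 m5.py
```

```text
tool [0.4764 0.0825 0.2244] x [0.004 1.    0.001] y [ 1.    -0.004 -0.001] q [ 0.05 -0.07  1.42  0.    1.79  0.06] F [-0.2 -0.1  0.5]
[0.47657944 0.0836939  0.22458501] [[1.0, 0.001, 0.002, 0.477], [-0.002, 0.96, 0.281, 0.166], [-0.001, -0.281, 0.96, 0.441], [0.0, 0.0, 0.0, 1.0]]
top 1301 px [199. 269.] min [397. 269.  30.] max [464. 369. 181.] normal [-0.932 -0.006  0.363] rms 0.0022
wrist 350 px [224.   9.] min [401. 272.  30.] max [435. 293. 101.] normal [-0.859 -0.408  0.31 ] rms 0.0019
scene 2294 px [278. 243.] min [398. 271.  30.] max [465. 374. 180.] normal [-0.938  0.012  0.347] rms 0.0020
```

Emit:
jog_arm(deltas=[[0, 0, 0, 0, 0, -0.0695], [0, 0, 0, 0, 0, -0.0695], [0, 0, 0, 0, 0, -0.0695], [0, 0, 0, 0, 0, -0.0695], [0, 0, 0, 0, 0, -0.0695], [0, 0, 0, 0, 0, -0.0695], [0, 0, 0, 0, 0, -0.0695], [0, 0, 0, 0, 0, -0.0695], [0, 0, 0, 0, 0, -0.0695], [0, 0, 0, 0, 0, -0.0695], [0, 0, 0, 0, 0, -0.0695], [0, 0, 0, 0, 0, 0]], grip=-0.1)

```text
clock: 32.8
tool_pos: [0.4768, 0.0841, 0.2249]
tool_rot: [0.021, 1.0, 0.0, -0.0]
force: [-0.4, 0.7, -0.2]
grip_width: 0.452
gripper_force: 0.0
```

Emit:
jog_arm(deltas=[[0.039, -0.2, 0, 0, 0, 0], [0.039, -0.2, 0, 0, 0, 0], [0.039, -0.2, 0, 0, 0, 0], [0.039, -0.2, 0, 0, 0, 0], [0.039, -0.2, 0, 0, 0, 0], [0.039, -0.2, 0, 0, 0, 0], [0, 0, 0, 0, 0, 0], [0, 0, 0, 0, 0, 0]])

```text
clock: 33.6
tool_pos: [0.4198, -0.1548, 0.2249]
tool_rot: [0.023, 1.0, 0.0, -0.0]
force: [0.2, -0.1, -0.7]
grip_width: 0.452
gripper_force: 0.0
```

```bash
python3 plan.py; python3 look.py top14.png wrist14.png;python3 m4.py | sed -n '/---4/,$p'
```

```text
tool [ 0.4198 -0.1548  0.2249] x [-0.999  0.047  0.   ] y [0.047 0.999 0.001] q [-0.48 -0.15  1.49  0.    1.8  -2.  ] F [ 0.2 -0.1 -0.7]
[ 0.42008054 -0.15377398  0.22504357] [[0.044, -0.959, -0.281, 0.338], [0.999, 0.043, 0.012, -0.15], [0.0, -0.281, 0.96, 0.441], [0.0, 0.0, 0.0, 1.0]]
---4
top board [411. 287.] z 0.193 c [ 383.1 -154.4] sz [11.  23.8] ang 88.2
wrist board [212. 214.] z 0.192 c [ 416.4 -213.4] sz [12.  98.2] ang 85.5
wrist board [281. 216.] z 0.192 c [ 419.6 -154.3] sz [11.5 99.1] ang 88.0
```

Emit:
jog_arm(deltas=[[0, -0.003, 0.12, 0, 0, 0], [0, 0, 0.17, 0, 0, 0], [0, 0, 0.15, 0, 0, 0], [0, 0, 0.07, 0, 0, 0], [0, 0, 0, 0, 0, 0], [0, 0, 0, 0, 0, 0]])

```text
clock: 34.3
tool_pos: [0.4205, -0.1552, 0.1242]
tool_rot: [0.021, 1.0, -0.0, 0.001]
force: [-0.3, -0.1, 0.6]
grip_width: 0.448
gripper_force: 0.0
```

Emit:
jog_arm(deltas=[[0, 0, 0, 0, 0, 0], [0, 0, 0, 0, 0, 0], [0, 0, 0, 0, 0, 0], [0, 0, 0, 0, 0, 0], [0, 0, 0, 0, 0, 0]], grip=-1, grip_force=35)

```text
clock: 34.8
tool_pos: [0.4199, -0.1556, 0.1236]
tool_rot: [0.022, 1.0, 0.0, 0.0]
force: [-0.6, 0.8, 1.3]
grip_width: 0.125
gripper_force: 35.0
```

Emit:
jog_arm(deltas=[[0, 0, -0.1, 0, 0, 0], [0, 0, -0.15, 0, 0, 0], [0, 0, -0.15, 0, 0, 0], [0, 0, -0.15, 0, 0, 0], [0, 0, -0.1, 0, 0, 0], [0, 0.15, 0, 0, 0, 0], [0, 0.2, 0, 0, 0, 0], [0, 0.2, 0, 0, 0, 0], [0, 0.2, 0, 0, 0, 0], [0, 0.2, 0, 0, 0, 0], [0, 0.1, 0, 0, 0, 0]])

```text
clock: 35.9
tool_pos: [0.4282, 0.0569, 0.2524]
tool_rot: [0.02, 1.0, 0.001, -0.001]
force: [0.2, -0.3, -2.2]
grip_width: 0.124
gripper_force: 35.0
```

Emit:
jog_arm(deltas=[[0, 0, 0, 0, 0, 0.0695], [0, 0, 0, 0, 0, 0.0695], [0, 0, 0, 0, 0, 0.0695], [0, 0, 0, 0, 0, 0.0695], [0, 0, 0, 0, 0, 0.0695], [0, 0, 0, 0, 0, 0.0695], [0, 0, 0, 0, 0, 0.0695], [0, 0, 0, 0, 0, 0.0695], [0, 0, 0, 0, 0, 0.0695], [0, 0, 0, 0, 0, 0.0695], [0, 0, 0, 0, 0, 0.0695], [0, 0, 0, 0, 0, 0]])

```text
clock: 37.1
tool_pos: [0.4285, 0.0541, 0.2523]
tool_rot: [0.708, 0.706, -0.001, -0.001]
force: [-0.1, 0.1, -2.7]
grip_width: 0.126
gripper_force: 35.0
```

Emit:
jog_arm(deltas=[[0, 0, 0, 0.0573, 0, 0], [0, 0, 0, 0.0573, 0, 0], [0, 0, 0, 0.0573, 0, 0], [0.14, 0, 0, 0, 0, 0], [0.2, 0, 0, 0, 0, 0], [0.2, 0, 0, 0, 0, 0], [0.1, 0, 0, 0, 0, 0], [0, 0, 0, 0, 0, 0], [0, 0, 0, 0, 0, 0]])

```text
clock: 38.0
tool_pos: [0.4292, 0.1821, 0.2526]
tool_rot: [0.697, 0.697, -0.121, -0.121]
force: [0.6, -0.2, -2.5]
grip_width: 0.126
gripper_force: 35.0
```

```bash
python3 plan.py 0.438 0.2025 0.130 0.345
```

```text
tool [0.4292 0.1821 0.2526] x [-0.  1. -0.] y [ 0.941  0.    -0.337] q [0.22 0.17 1.16 0.09 2.15 0.25] F [ 0.6 -0.2 -2.5]
turn (norm, tool) [0.0005 0.0002 0.0001]
shift norm in current tool axes [0.1022 0.2484 0.5622]  in goal axes [0.1021 0.2489 0.562 ]
```

Emit:
jog_arm(deltas=[[0.102, 0, 0, 0, 0, 0], [0, 0.062, 0.1, 0, 0, 0], [0, 0.062, 0.15, 0, 0, 0], [0, 0.062, 0.15, 0, 0, 0], [0, 0.062, 0.1, 0, 0, 0], [0, 0, 0.062, 0, 0, 0], [0, 0, 0, 0, 0, 0], [0, 0.009, 0.025, 0, 0, 0], [0, 0.009, 0.025, 0, 0, 0], [0, 0.007, 0.02, 0, 0, 0], [0, 0, 0, 0, 0, 0], [0, 0, 0, 0, 0, 0]])

```text
clock: 39.2
tool_pos: [0.438, 0.2027, 0.1159]
tool_rot: [0.697, 0.696, -0.121, -0.121]
force: [-0.4, 0.5, -2.1]
grip_width: 0.126
gripper_force: 35.0
```

Emit:
jog_arm(deltas=[[0, 0.003, 0.009, 0, 0, 0], [0, 0, 0, 0, 0, 0], [0, 0, 0, 0, 0, 0]])

```text
clock: 39.5
tool_pos: [0.4384, 0.2028, 0.1149]
tool_rot: [0.697, 0.696, -0.12, -0.121]
force: [1.4, 0.3, 4.4]
grip_width: 0.127
gripper_force: 35.0
```

Emit:
jog_arm(deltas=[[0, 0, 0, 0, 0, 0], [0, 0, 0, 0, 0, 0], [0, 0, 0, 0, 0, 0], [0, 0, 0, 0, 0, 0], [0, 0, -0.05, 0, 0, 0], [0, 0, -0.1, 0, 0, 0], [0, 0, -0.15, 0, 0, 0], [0, 0, -0.15, 0, 0, 0], [0, 0, -0.15, 0, 0, 0], [0, 0, 0, 0, 0, 0]], grip=-0.3)

```text
clock: 40.5
tool_pos: [0.481, 0.2028, 0.2313]
tool_rot: [0.698, 0.697, -0.117, -0.119]
force: [0.5, -0.5, -0.3]
grip_width: 0.349
gripper_force: 0.0
```

Emit:
jog_arm(deltas=[[0, 0, 0, -0.0573, 0, 0], [0, 0, 0, -0.0573, 0, 0], [0, 0, 0, -0.0573, 0, 0], [-0.2, 0, 0, 0, 0, 0], [-0.2, 0, 0, 0, 0, 0], [-0.2, 0, 0, 0, 0, 0], [0, 0, 0, 0, 0, 0], [0, 0, 0, 0, 0, 0]])

```text
clock: 41.3
tool_pos: [0.4776, 0.0821, 0.2262]
tool_rot: [0.708, 0.706, -0.0, -0.001]
force: [-0.3, 0.4, 0.4]
grip_width: 0.351
gripper_force: 0.0
```

```bash
python3 plan.py; python3 look.py top15.png wrist15.png; python3 m5.py; python3 m2.py | grep cork
```

```text
tool [0.4776 0.0821 0.2262] x [0.004 1.    0.001] y [ 1.    -0.004 -0.001] q [ 0.05 -0.06  1.41  0.    1.79  0.06] F [-0.3  0.4  0.4]
[0.47783185 0.08323627 0.22631939] [[1.0, 0.002, 0.002, 0.478], [-0.002, 0.96, 0.281, 0.166], [-0.001, -0.281, 0.96, 0.443], [0.0, 0.0, 0.0, 1.0]]
top 1281 px [250. 267.] min [398. 151.  30.] max [465. 249. 183.] normal [-0.932 -0.002  0.362] rms 0.0021
top 1298 px [199. 269.] min [398. 269.  30.] max [464. 370. 182.] normal [-0.932 -0.005  0.363] rms 0.0022
wrist 353 px [223.   9.] min [401. 272.  30.] max [435. 293. 101.] normal [-0.861 -0.402  0.312] rms 0.0019
wrist 5537 px [245.  71.] min [403. 154.  36.] max [466. 252. 180.] normal [-0.928 -0.007  0.374] rms 0.0024
scene 1856 px [306. 217.] min [399. 108.  30.] max [465. 256. 180.] normal [-0.937  0.015  0.348] rms 0.0024
scene 2293 px [278. 243.] min [399. 269.  30.] max [466. 375. 181.] normal [-0.938  0.011  0.347] rms 0.0020
top cork [271. 195.] z 0.127 c [603.9 149.1] sz [15.6 26.7] ang 76.6
top cork [230. 198.] z 0.129 c [599.9 245.9] sz [26.5 26.9] ang 42.0
wrist cork [420.  20.] z 0.127 c [600.8 249.1] sz [29.5 28.6] ang 54.9
wrist cork [410. 138.] z 0.127 c [603.8 146. ] sz [28.7 29.1] ang 85.2
wrist cork [393. 225.] z 0.127 c [594.9  55.9] sz [28.4 28.4] ang 1.2
```

Emit:
jog_arm(deltas=[[0, 0, 0, 0, 0, -0.0695], [0, 0, 0, 0, 0, -0.0695], [0, 0, 0, 0, 0, -0.0695], [0, 0, 0, 0, 0, -0.0695], [0, 0, 0, 0, 0, -0.0695], [0, 0, 0, 0, 0, -0.0695], [0, 0, 0, 0, 0, -0.0695], [0, 0, 0, 0, 0, -0.0695], [0, 0, 0, 0, 0, -0.0695], [0, 0, 0, 0, 0, -0.0695], [0, 0, 0, 0, 0, -0.065], [0, 0, 0, 0, 0, 0]], grip=-0.1)

```text
clock: 42.65
tool_pos: [0.478, 0.0837, 0.2265]
tool_rot: [0.025, 1.0, 0.0, -0.0]
force: [0.3, -0.2, 0.1]
grip_width: 0.45
gripper_force: 0.0
```

Emit:
jog_arm(deltas=[[0.029, -0.186, 0, 0, 0, 0], [0.029, -0.186, 0, 0, 0, 0], [0.029, -0.186, 0, 0, 0, 0], [0.029, -0.186, 0, 0, 0, 0], [0.029, -0.186, 0, 0, 0, 0], [0.029, -0.186, 0, 0, 0, 0], [0.029, -0.186, 0, 0, 0, 0], [0.029, -0.186, 0, 0, 0, 0], [0, 0, 0, 0, 0, 0], [0, 0, 0, 0, 0, 0]])

```text
clock: 43.65
tool_pos: [0.4162, -0.212, 0.2264]
tool_rot: [0.028, 1.0, 0.001, -0.0]
force: [-0.3, 0.2, -0.1]
grip_width: 0.452
gripper_force: 0.0
```

```bash
python3 plan.py; python3 look.py top16.png wrist16.png;python3 m4.py | sed -n '/---4/,$p'
```

```text
tool [ 0.4162 -0.212   0.2264] x [-0.998  0.055  0.   ] y [0.055 0.998 0.001] q [-0.59 -0.1   1.45  0.    1.8  -2.11] F [-0.3  0.2 -0.1]
[ 0.41649063 -0.21104921  0.2267184 ] [[0.053, -0.958, -0.28, 0.334], [0.999, 0.051, 0.015, -0.206], [0.0, -0.281, 0.96, 0.443], [0.0, 0.0, 0.0, 1.0]]
---4
top board [438. 288.] z 0.192 c [ 378.9 -213.6] sz [ 9.7 21.9] ang 87.2
wrist board [278. 216.] z 0.192 c [ 416.4 -214.3] sz [11.5 99.3] ang 86.5
```

Emit:
jog_arm(deltas=[[0, -0.017, 0.12, 0, 0, 0], [0, 0, 0.17, 0, 0, 0], [0, 0, 0.15, 0, 0, 0], [0, 0, 0.077, 0, 0, 0], [0, 0, 0, 0, 0, 0], [0, 0, 0, 0, 0, 0]])

```text
clock: 44.35
tool_pos: [0.4165, -0.2146, 0.124]
tool_rot: [0.026, 1.0, -0.0, 0.0]
force: [0.2, 0.6, -0.2]
grip_width: 0.451
gripper_force: 0.0
```

Emit:
jog_arm(deltas=[[0, 0, 0, 0, 0, 0], [0, 0, 0, 0, 0, 0], [0, 0, 0, 0, 0, 0], [0, 0, 0, 0, 0, 0], [0, 0, 0, 0, 0, 0]], grip=-1, grip_force=35)

```text
clock: 44.85
tool_pos: [0.4161, -0.2156, 0.1239]
tool_rot: [0.026, 1.0, 0.0, 0.0]
force: [-0.7, 0.5, 1.8]
grip_width: 0.124
gripper_force: 35.0
```

Emit:
jog_arm(deltas=[[0, 0, -0.1, 0, 0, 0], [0, 0, -0.15, 0, 0, 0], [0, 0, -0.15, 0, 0, 0], [0, 0, -0.15, 0, 0, 0], [0, 0, -0.1, 0, 0, 0], [0, 0.15, 0, 0, 0, 0], [0, 0.2, 0, 0, 0, 0], [0, 0.2, 0, 0, 0, 0], [0, 0.2, 0, 0, 0, 0], [0, 0.1, 0, 0, 0, 0], [0, 0, 0, 0, 0, 0]])

```text
clock: 45.95
tool_pos: [0.4245, -0.0437, 0.253]
tool_rot: [0.024, 1.0, 0.0, -0.0]
force: [-0.1, 0.0, -2.7]
grip_width: 0.124
gripper_force: 35.0
```

Emit:
jog_arm(deltas=[[0, 0, 0, 0, 0, 0.0689], [0, 0, 0, 0, 0, 0.0689], [0, 0, 0, 0, 0, 0.0689], [0, 0, 0, 0, 0, 0.0689], [0, 0, 0, 0, 0, 0.0689], [0, 0, 0, 0, 0, 0.0689], [0, 0, 0, 0, 0, 0.0689], [0, 0, 0, 0, 0, 0.0689], [0, 0, 0, 0, 0, 0.0689], [0, 0, 0, 0, 0, 0.0689], [0, 0, 0, 0, 0, 0.0689], [0, 0, 0, 0, 0, 0]])

```text
clock: 47.15
tool_pos: [0.4246, -0.047, 0.2528]
tool_rot: [0.707, 0.707, -0.001, -0.0]
force: [-0.2, 0.1, -1.8]
grip_width: 0.128
gripper_force: 35.0
```

Emit:
jog_arm(deltas=[[0, 0, 0, 0.0573, 0, 0], [0, 0, 0, 0.0573, 0, 0], [0, 0, 0, 0.0573, 0, 0], [0.14, 0, 0, 0, 0, 0], [0.2, 0, 0, 0, 0, 0], [0.2, 0, 0, 0, 0, 0], [0, 0, 0, 0, 0, 0], [0, 0, 0, 0, 0, 0]])

```text
clock: 47.95
tool_pos: [0.425, 0.0618, 0.253]
tool_rot: [0.695, 0.698, -0.121, -0.121]
force: [0.4, -1.1, -2.4]
grip_width: 0.126
gripper_force: 35.0
```

```bash
python3 plan.py 0.439 0.0835 0.130 0.345
```

```text
tool [0.425  0.0618 0.253 ] x [-0.005  1.    -0.   ] y [ 0.942  0.005 -0.337] q [0.01 0.1  1.23 0.   2.15 0.01] F [ 0.4 -1.1 -2.4]
turn (norm, tool) [0.0007 0.0009 0.0024]
shift norm in current tool axes [0.108  0.2737 0.5551]  in goal axes [0.1083 0.274  0.5549]
```

Emit:
jog_arm(deltas=[[0.108, 0, 0, 0, 0, 0.002], [0, 0.07, 0.1, 0, 0, 0], [0, 0.07, 0.15, 0, 0, 0], [0, 0.07, 0.15, 0, 0, 0], [0, 0.064, 0.1, 0, 0, 0], [0, 0, 0.055, 0, 0, 0], [0, 0, 0, 0, 0, 0], [0, 0.009, 0.025, 0, 0, 0], [0, 0.009, 0.025, 0, 0, 0], [0, 0.007, 0.02, 0, 0, 0], [0, 0, 0, 0, 0, 0], [0, 0, 0, 0, 0, 0]])

```text
clock: 49.15
tool_pos: [0.4388, 0.0836, 0.1157]
tool_rot: [0.697, 0.696, -0.121, -0.12]
force: [-0.4, 0.1, -2.4]
grip_width: 0.121
gripper_force: 35.0
```

Emit:
jog_arm(deltas=[[0, 0.003, 0.009, 0, 0, 0], [0, 0, 0, 0, 0, 0], [0, 0, 0, 0, 0, 0]])

```text
clock: 49.45
tool_pos: [0.4392, 0.0837, 0.1151]
tool_rot: [0.697, 0.696, -0.121, -0.12]
force: [2.0, 0.5, 6.3]
grip_width: 0.125
gripper_force: 35.0
```

Emit:
jog_arm(deltas=[[0, 0, 0, 0, 0, 0], [0, 0, 0, 0, 0, 0], [0, 0, 0, 0, 0, 0], [0, 0, 0, 0, 0, 0], [0, 0, -0.05, 0, 0, 0], [0, 0, -0.1, 0, 0, 0], [0, 0, -0.15, 0, 0, 0], [0, 0, -0.15, 0, 0, 0], [0, 0, -0.15, 0, 0, 0], [0, 0, 0, 0, 0, 0]], grip=-0.3)

```text
clock: 50.45
tool_pos: [0.4819, 0.0836, 0.2309]
tool_rot: [0.698, 0.697, -0.118, -0.118]
force: [-0.8, -0.1, 0.9]
grip_width: 0.348
gripper_force: 0.0
```

Emit:
jog_arm(deltas=[[0, 0, 0, -0.0573, 0, 0], [0, 0, 0, -0.0573, 0, 0], [0, 0, 0, -0.0573, 0, 0], [-0.2, 0.02, -0.1, 0, 0, 0], [-0.2, 0, 0, 0, 0, 0], [-0.2, 0, 0, 0, 0, 0], [-0.2, 0, 0, 0, 0, 0], [-0.2, 0, 0, 0, 0, 0], [0, 0, 0, 0, 0, 0], [0, 0, 0, 0, 0, 0], [0, 0, 0, 0, 0, 0], [0, 0, 0, 0, 0, 0]])

```text
clock: 51.65
tool_pos: [0.4828, -0.1151, 0.2468]
tool_rot: [0.707, 0.707, -0.0, 0.0]
force: [-0.4, 0.0, -0.2]
grip_width: 0.348
gripper_force: 0.0
```

```bash
python3 plan.py; python3 look.py top17.png wrist17.png; python3 m5.py; python3 m2.py; python3 -c "
import cv2
a=cv2.imread('pics/top17.png')[155:305,110:450]
cv2.imwrite('pics/crop17.png',cv2.resize(a,None,fx=2.35,fy=2.35,interpolation=cv2.INTER_CUBIC))"
```

```text
tool [ 0.4828 -0.1151  0.2468] x [-0.     1.    -0.001] y [1. 0. 0.] q [-0.35 -0.04  1.34 -0.    1.83 -0.35] F [-0.4  0.  -0.2]
[ 0.48290952 -0.11521806  0.24695911] [[1.0, -0.001, -0.0, 0.483], [0.001, 0.959, 0.283, -0.032], [-0.0, -0.283, 0.959, 0.463], [0.0, 0.0, 0.0, 1.0]]
top 1307 px [301. 266.] min [398.  32.  31.] max [465. 131. 182.] normal [-0.93  -0.005  0.367] rms 0.0021
top 1278 px [250. 267.] min [398. 151.  31.] max [464. 249. 183.] normal [-0.932 -0.003  0.363] rms 0.0021
top 1298 px [199. 269.] min [397. 269.  30.] max [463. 369. 183.] normal [-0.932 -0.006  0.362] rms 0.0022
wrist 2313 px [237.  25.] min [402.  34.  30.] max [467. 101. 180.] normal [-0.931 -0.043  0.364] rms 0.0021
scene 1512 px [329. 193.] min [399.  31.  30.] max [466. 137. 179.] normal [-0.936  0.021  0.352] rms 0.0023
scene 1858 px [306. 216.] min [399. 109.  30.] max [466. 256. 179.] normal [-0.938  0.016  0.346] rms 0.0023
scene 2300 px [278. 243.] min [399. 271.  30.] max [465. 374. 180.] normal [-0.938  0.011  0.347] rms 0.0020
top cork [230. 198.] z 0.128 c [598.9 245.4] sz [28.5 27.5] ang 26.0
top cork [274. 196.] z 0.129 c [602. 142.] sz [28.4 27.3] ang 88.9
top cork [312. 199.] z 0.129 c [593.2  52.4] sz [26.9 28.4] ang 1.5
top jar [180. 236.] z 0.102 c [512.8 370.9] sz [36.8 39.6] ang 6.9
wrist mouth [379.  32.] z 0.097 c [584.3  54.1] sz [11.7 31.2] ang 5.8
wrist cork [401.  23.] z 0.127 c [595.5  54.7] sz [29.7 28. ] ang 44.0
```

View pics/crop17.png

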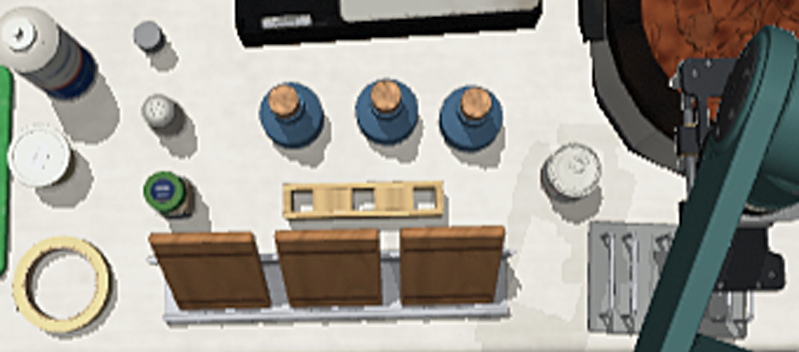

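```bash
python3 -c "
from workcell import r
print(r.finish_job())"
```

```text
the job is handed in; nothing more can be done
None
```

I handed the job in without seeing the judge's verdict: the spice jar stands beside the pepper shaker, all three oil bottles have corks fully home, and all three boards lean about 0.36 rad, square against the tray, with bottles and bystanders looking upright and undisturbed in the last picture.

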